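# Make up two workholding kits

## Robot

A 6-joint arm with a two-finger parallel gripper is mounted at the origin on the work surface. World frame = base frame: x ahead of the robot, y to its left, z up, the work surface at z = 0. Lengths are in m, angles in rad, forces in N, time in s.
With the tool pointing down it reaches from about 0.35 to 0.725 m from the base axis. Payload 4.3 kg.
Tool frame: the origin (TCP) lies on the centre line of the jaws, within the pads' length; the fingertips stand 11 mm ahead of it and the grasp point (between the pads) lies 8 mm behind it (robot.tcp_to_tips is the distance from the TCP to the fingertips, in m); z points along the fingers, y is the line along which they close (so a half turn about z gives the same grasp; the last joint's range is limited). The gripper opens to 85 mm and grips with 20 to 120 N. Pads are 22 mm wide; open, the fingers measure 114 mm over their backs; the gripper's body (76 mm by 85 mm) begins 54 mm behind the grasp point. The pads swing forward as they close: fully open they stand 13 mm farther back than shut.
Start: joints at [1.086, 0.377, 0.081, 1.274, 0, 1.46], TCP at [0.211, 0.535, 0.205] pointing down, gripper open.
Joint ranges: [-2.72, 2.72], [-0.84, 1.66], [-1.02, 1.22], [-1.77, 2.12], [-1.37, 1.28], [-3.14, 3.14]. Speed limits (rad/s): [2.57, 2.57, 3.14, 3.14, 3.14, 3.14].

## Interface

Orientations are given as [roll, pitch, yaw] about the fixed x, y, z axes, in that order (R = Rz(yaw) Ry(pitch) Rx(roll)).
In Python, from station import robot gives the robot as it stands.
- The arm moves only by the tool send_rows, never from a script. Its argument "commands" is a list of rows, each a list of 3 entries, a list of its own where there are three numbers: the turn, a rotation vector about the tool's x, y, z in degrees, then the shift along the tool's x, y, z in mm, then the closure, from -1 (fully open) to 1 (shut). A call has 1 to 20 rows; each row shifts and turns the commanded pose from where the row before left it, along the tool's axes as they then stand; what a row does not reach is not made up. A row lasts 1/12 s, in which the tool goes at most 41.7 mm and 7.16 degrees, less where a joint would pass 70% of its speed; a pose out of reach is approached as far as the arm can. A call with a gripper value outside its range is refused whole. The fingers move at their own pace and stop on an object; the grip force is fixed at half the most. Time passes only in rows, so rows that do not move let the fingers close. It gives the time, the measured TCP pose, the force, the opening and the grip force at its end, in the units of the state.
- robot.get_state(): the state, without advancing time (a new reading comes with each control period).
- robot.camera(name): name is "scene" or "top"; returns the picture (400x640x3 uint8, blue, green, red); there is no depth.
- robot.camera_params(name): a dict with "fov_y" (degrees; the focal length in pixels is half the picture's height over the tangent of half this angle, whatever the lens; pixels are square), "cx", "cy" (the principal point, pixels), "R" (3x3) and "t" (3): a world point X has camera coordinates R X + t. Camera axes: x right, y down, z forward; pixel columns grow to the right and rows downward; lengths in m; the calibration is good to about 2 mm. A picture is of the moment at which its call begins. camera_params takes no time and is no camera call.
- robot.close_job(): hands the job in; it is judged then, once.
The state is a dict: "time": time; "q": joint angles; "dq": joint speeds; "tau": joint torques, N m; "tool_pos": TCP position; "orientation": TCP orientation; "force": force on the tool from outside, world axes, zero at the start; "moment": the same for the moment, N m; "finger_gap": finger opening in m; "gripper_force": force on a finger pad.
Only numpy, scipy, OpenCV 4.12 (cv2) and the standard library are available. Lean on these libraries where they do the work, as an engineer would, in place of code of your own. Each camera call takes 0.05 s, during which the arm holds its last target. There are 200 camera calls.

## Task

Make up the two kits from the steel parts on the bench. The tray with three compartments gets the clamping kit: the slotted strap clamp in its longest compartment, the taller step block in the middle one and the hexagonal coupling nut in the smallest; the tray with two compartments gets the V-block and the lower step block, one in each, either way round. Set every part down, not dropped, upright as it now stands and flat on the tray's floor, and leave the oil bottle, the spanner and the brass offcut where they are.

Things in the scene. Friction and masses are not known exactly. Their poses are not given: they have to be found in the camera images.
- strap: Strap clamp: a flat bar 104 mm long (its x), 36 mm wide (its y), 24 mm high, with a lengthwise slot 17 by 56 mm right through its middle; best gripped across its width. Plain steel, about 450 g, loose, resting on its underside. Origin: centre of the underside; z up.
- tall_step: Taller step block: a staircase of 5 steps, 70 mm long (x), 32 mm wide (y), rising towards +x in 14 mm treads of height 20, 29, 38, 47 and 56 mm; its centre of mass lies 7 mm to +x of the origin; best gripped across its width. Plain steel, about 500 g, loose, resting on its underside. Origin: centre of the underside; z up.
- low_step: Lower step block: a staircase of 3 steps, 45 mm long (x), 32 mm wide (y), rising towards +x in 15 mm treads of height 12, 21 and 30 mm; its centre of mass lies 4 mm to +x of the origin; best gripped across its width. Plain steel, about 220 g, loose, resting on its underside. Origin: centre of the underside; z up.
- vblock: V-block: 64 mm long (x), 44 mm wide (y), 42 mm high, with a V groove 30 mm wide and 15 mm deep along x in its top; its two sides (at y = +22 and -22 mm) are flat and upright. Plain steel, about 600 g, loose, resting on its underside. Origin: centre of the underside; z up.
- nut: Coupling nut: an upright hexagonal column 48 mm high, 27 mm across flats (31 mm across corners), with a dark round bore in its top; one pair of flats faces +y and -y. Plain steel, about 140 g, loose, resting on its underside. Origin: centre of the underside; z up.
- tray3: Grey kit tray with a black floor and three compartments, fixed to the bench. Outside 72 mm (x) by 280 mm (y); floor 3 mm thick, outer rims and dividers 4 mm thick and reaching 10 mm above the bench. Origin: centre of the underside. The compartments lie in a row along y, each 64 mm wide (x): the longest is 124 mm long with its centre at y = -74 mm, the middle one 90 mm at y = +37 mm, the smallest 50 mm at y = +111 mm (all at x = 0).
- tray2: Grey kit tray with a black floor and two compartments, fixed to the bench. Outside 72 mm (x) by 180 mm (y); floor 3 mm thick, outer rims and divider 4 mm thick and reaching 10 mm above the bench. Origin: centre of the underside. The two equal compartments are 64 mm wide (x) and 84 mm long (y), centred at y = -44 and +44 mm, x = 0.
- oil: Bystander: white oil bottle with a red cap, upright, diameter 60 mm, 150 mm high, loose. Origin: centre of the underside.
- spanner: Bystander: steel spanner 200 mm long lying flat on the bench along its own x, loose. Origin: underside, mid-length.
- offcut: Bystander: plain round brass bar offcut standing on end, diameter 52 mm, 70 mm high, loose. Origin: centre of the underside.

How it is judged:
By the outcome, as a careful person would: the job done as asked, in the order asked, and still so for the second after the job is handed in, with the robot touching nothing.
It also fails if it takes over 112 s, if anything falls off the work surface, if the arm or the gripper's body presses on something with over 40 N, if the wrist force passes 120 N, or if a joint passes its speed limit or range.

## Working session

There is one attempt and no reset: what is moved stays moved. The work goes in short steps, Python scripts to look and compute and a tool call to move; the robot and the scene stay as the last step left them, time stands still between calls to the robot, and variables do not carry over. Pictures are saved under pics/ and viewed, at most 14 in all, crops included, and the job is handed in when it is done.

Besides the shell and the picture viewer there is one more tool, called after "Call:" as name(argument=value, ...) on one line, values as JSON. send_rows: Moves the arm, as the interface text tells. Its arguments: {"type":"object","properties":{"commands":{"type":"array"}},"required":["commands"]}

```bash
ls; mkdir -p pics; python3 - <<'E'
from station import robot
import cv2
for n in("scene","top"):
    im=robot.camera(n); cv2.imwrite(f"pics/{n}0.png",im); print(robot.camera_params(n))
print(robot.get_state(), robot.tcp_to_tips)
E
```

```text
pics
{'fov_y': 45.61185931263695, 'cx': 324.84049388165573, 'cy': 196.30008405191913, 'R': array([[ 0.36584664,  0.93054523, -0.01555042],
       [ 0.67339266, -0.27620596, -0.68574966],
       [-0.64241619,  0.24040766, -0.72767135]]), 't': array([-0.20568005, -0.34358762,  1.64129695])}
{'fov_y': 44.33373592843645, 'cx': 322.04151149274975, 'cy': 199.84542252299335, 'R': array([[ 0.02428496, -0.99952597,  0.01892268],
       [-0.98431741, -0.02721512, -0.17429449],
       [ 0.17472686, -0.01439319, -0.98451174]]), 't': array([-0.03115786,  0.57810432,  1.1403026 ])}
{'time': 0.1, 'q': array([ 1.08568999e+00,  3.78013867e-01,  7.97648546e-02,  1.27440909e+00,
       -4.83601933e-05,  1.46050614e+00]), 'dq': array([ 0.00010114, -0.00244312,  0.00443864,  0.00066579, -0.00087722,
       -0.00079555]), 'tau': array([ 1.22049121e-03, -4.64692068e+01,  2.70583016e+01,  1.20305142e-02,
       -1.77386719e-04, -1.47565341e-06]), 'tool_pos': array([0.21021119, 0.53450682, 0.20364281]), 'orientation': array([-3.13973687e+00, -1.56853067e-04,  2.76677641e+00]), 'force': array([0.61614376, 0.15095451, 0.28955555]), 'moment': array([-0.0064149 ,  0.03703594, -0.0029083 ]), 'gripper_force': 0.0, 'finger_gap': 0.0852347402288361} 0.011
```

View pics/top0.png

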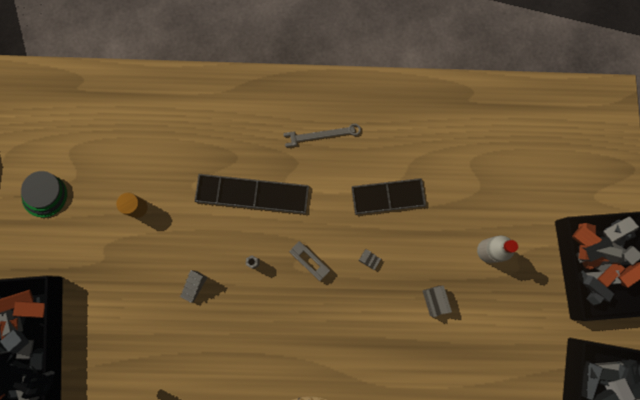

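View pics/scene0.png

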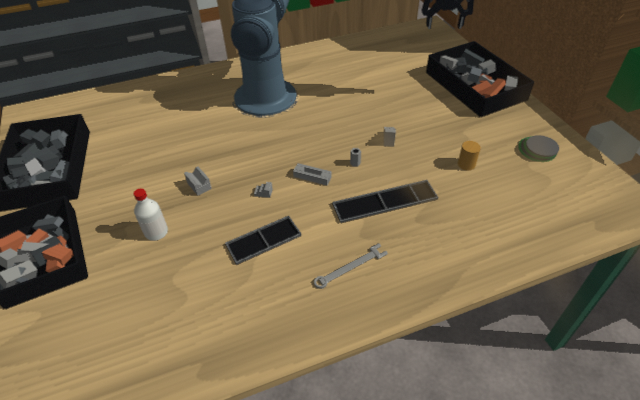

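The top view shows, in pixels: taller step block (195,287), nut (253,262), strap (312,262), lower step block (371,260), V-block (438,303), tray3 (253,194) and tray2 (389,196). The scene view shows the same parts at (389,137), (355,158), (312,174), (262,190) and (197,182), with tray3 at (385,200) and tray2 at (263,240).

```bash
cat > h.py <<'E'
import numpy as np, cv2
from station import robot
P={n:robot.camera_params(n) for n in("scene","top")}
def K(n):
    f=200/np.tan(np.radians(P[n]['fov_y']/2)); return np.array([[f,0,P[n]['cx']],[0,f,P[n]['cy']],[0,0,1]])
def proj(n,X):
    X=np.atleast_2d(X); c=X@P[n]['R'].T+P[n]['t']; u=c@K(n).T; return u[:,:2]/u[:,2:]
def onz(n,uv,z=0.):
    R,t=P[n]['R'],P[n]['t']; uv=np.atleast_2d(uv)
    d=np.c_[uv,np.ones(len(uv))]@np.linalg.inv(K(n)).T@R; o=-R.T@t
    return o+d*((z-o[2])/d[:,2])[:,None]
def tri(a,b):
    M=[K(n)@np.c_[P[n]['R'],P[n]['t']] for n in("top","scene")]
    h=cv2.triangulatePoints(M[0],M[1],np.array(a,float).reshape(-1,2).T,np.array(b,float).reshape(-1,2).T); return (h[:3]/h[3]).T
def crop(im,x,y,w,h,s):
    c=cv2.resize(im[y:y+h,x:x+w],None,fx=s,fy=s,interpolation=cv2.INTER_CUBIC)
    c=cv2.convertScaleAbs(c,alpha=1.5,beta=15)
    for i in range(0,w):
        if (x+i)%10==0: cv2.line(c,(i*s+s//2,0),(i*s+s//2,6),(0,255,255),1);cv2.putText(c,str(x+i),(i*s+4,16),0,.35,(0,255,255))
    for j in range(0,h):
        if (y+j)%10==0: cv2.line(c,(0,j*s+s//2),(6,j*s+s//2),(0,255,255),1);cv2.putText(c,str(y+j),(8,j*s+7),0,.35,(0,255,255))
    c[-1]=255;c[:,-1]=255
    return c
E
python3 - <<'E'
from h import *
t=cv2.imread("pics/top0.png");s=cv2.imread("pics/scene0.png")
def mont(im,cs,w,h,sc,name):
    L=[crop(im,x-w//2,y-h//2,w,h,sc) for x,y in cs]; L.append(0*L[0]) if len(L)%3 else 0
    cv2.imwrite(name,np.vstack([np.hstack(L[:3]),np.hstack(L[3:])]))
mont(t,[(195,287),(255,264),(312,262),(371,260),(438,303)],44,44,6,"pics/tp.png")
mont(s,[(389,137),(355,158),(312,174),(262,190),(198,182)],44,44,6,"pics/sp.png")
cv2.imwrite("pics/tt.png",np.vstack([crop(t,190,170,124,48,6),np.hstack([crop(t,348,173,82,46,6),np.zeros((276,252,3),np.uint8)])]))
E
```

```text
(no output)
```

View pics/tp.png

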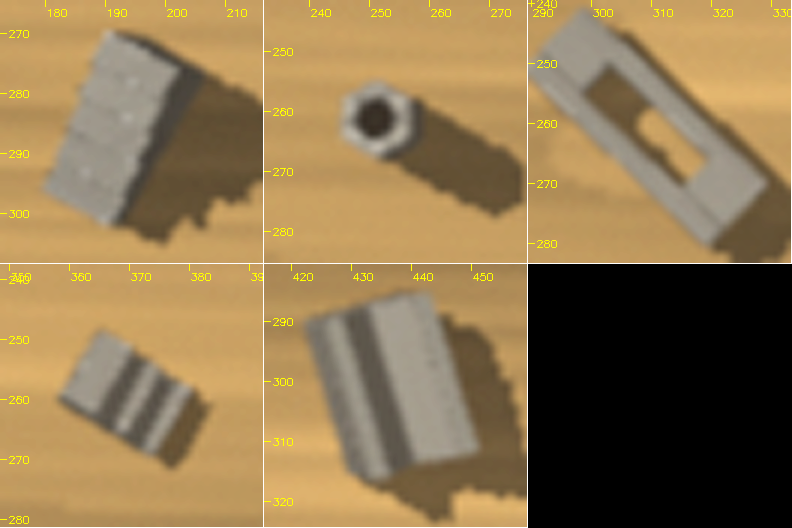

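View pics/sp.png

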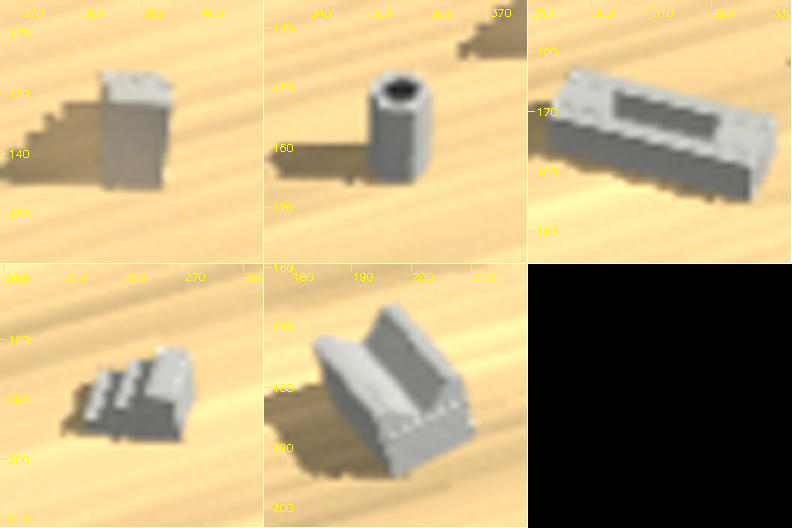

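View pics/tt.png

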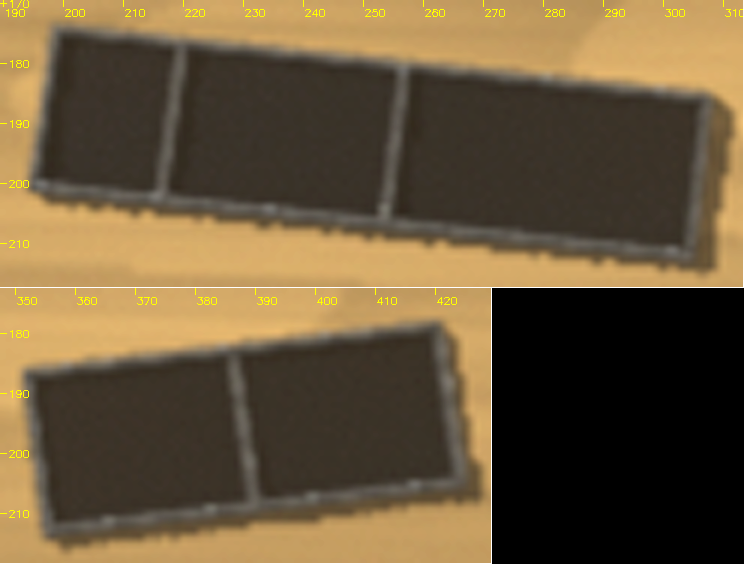

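The enlarged crops give clear corners of each part in both views. The taller step block's high end faces away from the robot, and the lower block's high end faces upper-left in the top view. The trays' corners are sharp. I now fit the poses with the height left free.

```bash
cat > fit.py <<'E'
from h import *
from scipy.optimize import least_squares
# name: (top crop origin, scene crop origin, yaw0, [(X mm, crop px)...] top, scene)
D={
'tall':((173,265),(367,115),-27,[((35,16,56),(112,30)),((35,-16,56),(202,68)),((-35,16,20),(45,187)),((-35,-16,20),(110,222))],
 [((35,-16,56),(103,103)),((35,16,56),(163,103)),((35,-16,0),(102,184)),((35,16,0),(162,188))]),
'nut':((233,242),(333,136),0,[((0,0,48),(111,119)),((15.6,0,48),(113,80)),((-15.6,0,48),(114,158))],[((0,0,48),(138,90)),((0,0,0),(136,172))]),
'strap':((290,240),(290,152),46,[((52,-18,24),(52,8)),((-52,-18,24),(239,185)),((-52,18,24),(187,247)),((28,-8.5,24),(82,62)),((28,8.5,24),(54,92)),((-28,-8.5,24),(182,155)),((-28,8.5,24),(157,185))],
 [((52,-18,24),(222,165)),((52,18,24),(247,118)),((-52,18,24),(47,68)),((-52,-18,24),(20,118)),((52,-18,0),(222,202)),((28,8.5,24),(192,115)),((-28,8.5,24),(87,90)),((-28,-8.5,24),(87,110)),((28,-8.5,24),(184,140))]),
'low':((349,238),(240,168),59,[((22.5,-16,30),(100,66)),((22.5,16,30),(58,136)),((-22.5,-16,12),(193,126)),((-22.5,16,12),(155,190))],
 [((22.5,16,30),(187,84)),((22.5,-16,30),(177,137)),((22.5,-16,0),(181,176)),((-22.5,-16,0),(84,170)),((7.5,16,30),(158,86)),((7.5,-16,30),(146,132))]),
'vb':((416,281),(176,160),16,[((32,22,42),(61,49)),((32,-22,42),(166,26)),((-32,-22,42),(214,188)),((-32,22,42),(109,211))],
 [((32,-22,0),(134,211)),((32,22,0),(211,173)),((32,22,42),(201,112)),((-32,-22,42),(51,77)),((-32,22,42),(131,40))]),
'tray3':((190,170),None,-5,[((36,140,10),(52,27)),((36,-140,10),(713,94)),((-36,-140,10),(690,256)),((-36,140,10),(30,188))],[]),
'tray2':((348,173),None,5,[((36,90,10),(22,82)),((36,-90,10),(440,34)),((-36,-90,10),(466,196)),((-36,90,10),(45,245)),((36,0,10),(234,62)),((-36,0,10),(254,217))],[])}
def T(p,X):
    c,s=np.cos(p[3]),np.sin(p[3]); X=np.array(X,float)/1000
    return X@np.array([[c,s,0],[-s,c,0],[0,0,1]])+p[:3]
if __name__=="__main__":
  out={}
  for k,(ot,os,y0,a,b) in D.items():
    Xa=[q[0] for q in a]; ua=np.array([q[1] for q in a])/6-.5+ot
    if b: Xb=[q[0] for q in b]; ub=np.array([q[1] for q in b])/6-.5+os
    def r(p):
        e=[(proj("top",T(p,Xa))-ua).ravel()]
        if b: e.append((proj("scene",T(p,Xb))-ub).ravel())
        else: e.append([100*p[2]])
        return np.concatenate(e)
    g=onz("top",ua.mean(0),.02)[0]
    s=least_squares(r,[g[0],g[1],0,np.radians(y0)],loss='soft_l1')
    out[k]=s.x.tolist(); e=r(s.x); print(k,np.round(s.x[:3]*1000,1),round(np.degrees(s.x[3]),1),'rms',round(np.sqrt((e**2).mean()),2), np.round(e,1))
  import json; json.dump(out,open('pose.json','w'))
  # overlay
  B={'tall':(35,16,56),'strap':(52,18,24),'low':(22.5,16,30),'vb':(32,22,42),'tray3':(36,140,10),'tray2':(36,90,10)}
  for n in("top","scene"):
    im=cv2.imread(f"pics/{n}0.png")
    S=4; x0,y0,w,h=((170,165,300,165) if n=="top" else (175,110,270,160)); S=3 if n=="x" else 2.6 if n=="top" else 2.9
    c=cv2.resize(im[y0:y0+h,x0:x0+w],None,fx=S,fy=S,interpolation=cv2.INTER_CUBIC)
    for k,p in out.items():
        if k=='nut': V=[(15.6*np.cos(i*np.pi/3),15.6*np.sin(i*np.pi/3)) for i in range(6)];H=48
        else: a,b_,H=B[k]; V=[(a,b_),(a,-b_),(-a,-b_),(-a,b_)]
        for z,col in((0,(0,0,255)),(H,(0,255,0))):
            if k in('tall','low') and z: 
                m=V[0][0]; V=[(m,V[0][1]),(m,V[1][1]),(m-14,V[1][1]),(m-14,V[0][1])]
            q=(proj(n,T(p,[(*v,z) for v in V]))+.5-(x0,y0))*S
            cv2.polylines(c,[np.round(q*16).astype(np.int32)],True,col,1,cv2.LINE_AA,4)
    cv2.imwrite(f"pics/ov_{n}.png",c)
E
python3 fit.py
```

```text
tall [365.9 286.9   3.9] -27.6 rms 0.86 [ 0.5 -0.4 -2.8 -0.  -0.2 -0.2  0.5  0.6  0.1 -0.6  1.   0.  -1.1  0.3
 -0.5  0.3]
nut [426.6 148.5  -0.8] 3.6 rms 0.35 [ 0.2 -0.1 -0.2 -0.1 -0.2  0.1 -0.1  0.7 -0.3 -0.7]
strap [433.4  11.2   1.6] 48.7 rms 0.61 [ 0.4 -0.5  0.6 -0.8 -0.9 -0.  -0.1  0.1 -0.2  0.2  0.1  0.3 -0.5  0.5
  0.4  0.1  0.5 -0.5 -0.2 -0.2 -0.5 -0.4  0.5  0.   0.6  0.3 -0.3  0.1
 -2.6  0.6 -0.2  0.1]
low [ 440.2 -136.6    1. ] 61.7 rms 0.38 [ 0.1  0.1  0.8 -0.1 -0.1 -0.3 -0.   0.5  0.5  0.1 -0.1 -0.4  0.3  0.6
  0.5  0.4  0.  -0.6 -0.4 -0. ]
vb [ 346.5 -297.2    2.6] 15.9 rms 0.49 [-0.   0.6  0.1 -0.3  0.  -0.6 -0.3  0.4 -0.5  1.   0.8  0.3 -0.4 -0.2
 -0.4 -0.2  0.5 -0.7]
tray3 [599.7 161.8  -5.5] -4.4 rms 0.45 [ 0.1 -0.6 -0.2 -0.4  0.6  0.5 -0.4  0.4 -0.5]
tray2 [ 602.4 -183.9   -5.2] 8.2 rms 0.47 [-0.1 -0.4  0.1 -0.3  0.2  0.3 -0.2  0.3 -0.4 -1.   0.3  0.9 -0.5]
```

View pics/ov_scene.png

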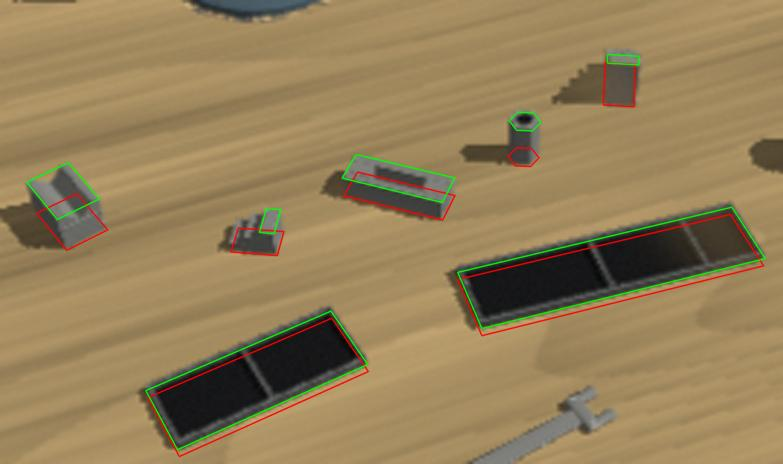

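The scene overlay agrees to about 1 px for most parts. The least sure are the taller block at (620,75) and tray3's right end at (760,258), so I check the top overlay and a zoomed scene crop.

```bash
python3 - <<'E'
from h import *
s=cv2.imread("pics/scene0.png")
a=crop(s,330,176,112,48,7); b=crop(s,222,212,82,52,7); 
w=784; pad=lambda c:np.hstack([c[:,:w],np.zeros((c.shape[0],w-c[:,:w].shape[1],3),np.uint8)])
t=crop(s,370,120,28,30,8)
b=pad(b); b=b[:260]; c2=pad(crop(s,222,212,82,52,6)); c2=c2[:312]; c2[:240,500:500+224]=t
im=np.vstack([pad(a)[:280] if False else pad(crop(s,330,178,112,44,6)),c2]); print(im.shape); cv2.imwrite("pics/st.png",im)
E
```

```text
(576, 784, 3)
```

View pics/ov_top.png

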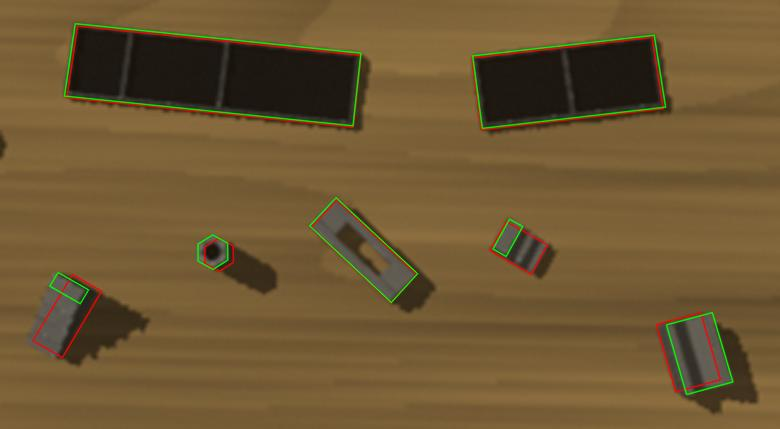

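View pics/st.png

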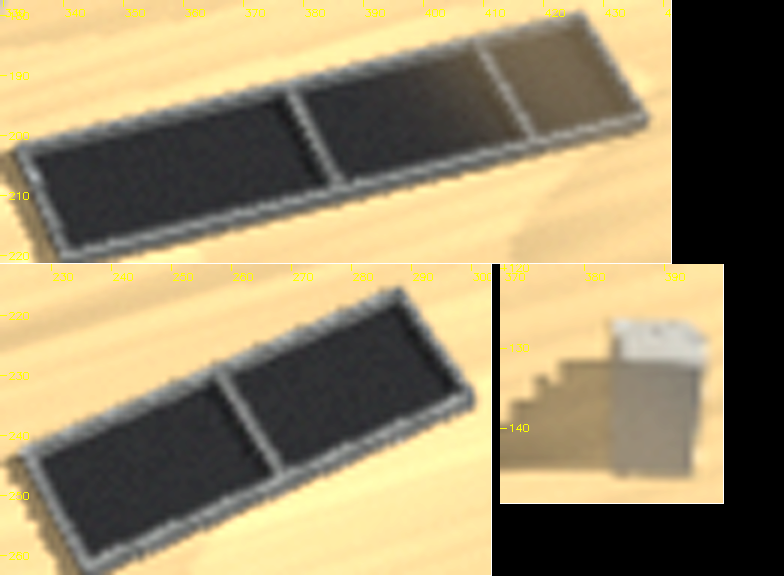

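The top overlay fits well. The taller block's near corner that I read at (202,68) was its base, so I correct it to about (180,62). I also add the tray corners from the scene view: tray3 (333,202.5), (340,219), (426.5,180) and (437.5,197), and tray2 (225,243), (236,261.5), (288.5,216) and (300,233). Then I refit.

```bash
python3 - <<'E'
s=open('fit.py').read()
s=s.replace("(202,68))","(180,62))").replace("'tray3':((190,170),None","'tray3':((190,170),(330,178)").replace("'tray2':((348,173),None","'tray2':((348,173),(222,212)")
s=s.replace("((-36,140,10),(30,188))],[])","((-36,140,10),(30,188))],[((-36,-140,10),(18,150)),((36,-140,10),(62,250)),((-36,140,10),(582,14)),((36,140,10),(648,116))])")
s=s.replace("((-36,0,10),(254,217))],[])","((-36,0,10),(254,217))],[((-36,-90,10),(20,188)),((36,-90,10),(88,300)),((-36,90,10),(402,26)),((36,90,10),(472,126))])")
open('fit.py','w').write(s)
E
python3 fit.py | sed 's/\[.*rms/&/' | grep -E "^(tall|tray)" -A2
cat > go.py <<'E'
# go.py N x y z yaw(deg): prints the constant row for N rows from present pose to target
import sys
from h import *
from scipy.spatial.transform import Rotation as Ro
st=robot.get_state(); N=int(sys.argv[1]); x,y,z,yaw=map(float,sys.argv[2:6])
R0=Ro.from_euler('xyz',st['orientation']); p0=st['tool_pos']
Rt=Ro.from_euler('xyz',[180,0,yaw],degrees=True); rv=(R0.inv()*Rt).as_rotvec()
if rv[2]<0 and len(sys.argv)>6: rv=rv
d=R0.inv().apply(np.array([x,y,z])-p0)
A=sum(Ro.from_rotvec(rv*k/N).as_matrix() for k in range(N))
sh=np.linalg.solve(A,d)*1000
print('t',round(st['time'],2),'pos',np.round(p0*1000,1),'yaw',np.round(np.degrees(st['orientation']),1),'gap',round(st['finger_gap']*1e3,1),'F',np.round(st['force'],1),'grip',round(st['gripper_force'],1),'q',np.round(st['q'],2))
print('turn',np.round(np.degrees(rv)/N,2),'shift',np.round(sh,2),'|shift|',round(np.linalg.norm(sh),1))
E
python3 - <<'E'
import json,numpy as np
from fit import T
p=json.load(open('pose.json'))
for k,v in(('strap',('tray3',(0,-74))),('tall',('tray3',(0,37))),('nut',('tray3',(0,111))),('vb+',('tray2',(0,44))),('low-',('tray2',(0,-44)))):
    q=p[v[0]]; print(k,np.round(T(q,[(*v[1],3)])[0]*1000,1),'tray yaw',round(np.degrees(q[3]),1))
print({k:(np.round(np.array(v[:3])*1000,1).tolist(),round(np.degrees(v[3]),1)) for k,v in p.items()})
E
python3 go.py 14 .4266 .1485 .12 0
```

```text
tall [366.3 287.5   4.2] -26.7 rms 0.54 [-0.1 -0.6  0.5  0.6 -0.3 -0.1  0.4  0.5  0.5 -0.6  1.4 -0.1 -0.7  0.4
 -0.1  0.2]
nut [426.6 148.5  -0.8] 3.6 rms 0.35 [ 0.2 -0.1 -0.2 -0.1 -0.2  0.1 -0.1  0.7 -0.3 -0.7]
--
tray3 [598.5 161.1  -1. ] -4.5 rms 0.71 [-0.1 -0.6  0.  -0.2  0.8  0.8 -0.6  0.5 -0.8 -0.6  0.3  2.1  0.1 -0.4
  0.5  0.4]
tray2 [ 601.2 -183.    -0. ] 8.4 rms 0.64 [-0.3 -0.2  0.1 -0.4  0.3  0.3 -0.3  0.6 -0.5 -1.   0.3  1.  -0.3 -0.4
 -0.6  1.2 -0.1 -1.   1.   0.7]
strap [592.7  87.3   2. ] tray yaw -4.5
tall [601.3 198.    2. ] tray yaw -4.5
nut [607.1 271.8   2. ] tray yaw -4.5
vb+ [ 594.8 -139.5    3. ] tray yaw 8.4
low- [ 607.7 -226.5    3. ] tray yaw 8.4
{'tall': ([366.3, 287.5, 4.2], np.float64(-26.7)), 'nut': ([426.6, 148.5, -0.8], np.float64(3.6)), 'strap': ([433.4, 11.2, 1.6], np.float64(48.7)), 'low': ([440.2, -136.6, 1.0], np.float64(61.7)), 'vb': ([346.5, -297.2, 2.6], np.float64(15.9)), 'tray3': ([598.5, 161.1, -1.0], np.float64(-4.5)), 'tray2': ([601.2, -183.0, -0.0], np.float64(8.4))}
t 0.1 pos [210.2 534.5 203.6] yaw [-179.9   -0.   158.5] gap 85.2 F [0.6 0.2 0.3] grip 0.0 q [ 1.09  0.38  0.08  1.27 -0.    1.46]
turn [-0.000e+00  1.000e-02  1.132e+01] shift [-36.68  25.08   5.96] |shift| 44.8
```

```bash
python3 go.py 19 .4334 .0112 .13 48.7
```

```text
t 0.1 pos [210.2 534.5 203.6] yaw [-179.9   -0.   158.5] gap 85.2 F [0.6 0.2 0.3] grip 0.0 q [ 1.09  0.38  0.08  1.27 -0.    1.46]
turn [-0.    0.01  5.78] shift [-34.82   4.03   3.88] |shift| 35.3
```

Call:
send_rows(commands=[[[0,0,5.8],[-34.8,4,3.9],-1],[[0,0,5.8],[-34.8,4,3.9],-1],[[0,0,5.8],[-34.8,4,3.9],-1],[[0,0,5.8],[-34.8,4,3.9],-1],[[0,0,5.8],[-34.8,4,3.9],-1],[[0,0,5.8],[-34.8,4,3.9],-1],[[0,0,5.8],[-34.8,4,3.9],-1],[[0,0,5.8],[-34.8,4,3.9],-1],[[0,0,5.8],[-34.8,4,3.9],-1],[[0,0,5.8],[-34.8,4,3.9],-1],[[0,0,5.8],[-34.8,4,3.9],-1],[[0,0,5.8],[-34.8,4,3.9],-1],[[0,0,5.8],[-34.8,4,3.9],-1],[[0,0,5.8],[-34.8,4,3.9],-1],[[0,0,5.8],[-34.8,4,3.9],-1],[[0,0,5.8],[-34.8,4,3.9],-1],[[0,0,5.8],[-34.8,4,3.9],-1],[[0,0,5.8],[-34.8,4,3.9],-1],[[0,0,5.8],[-34.8,4,3.9],-1],[[0,0,0],[0,0,0],-1]])

```text
time: 1.77
tool_pos: [0.427, 0.0082, 0.1289]
orientation: [-3.139, 0.005, 0.834]
force: [-0.5, 1.4, 0.4]
finger_gap: 0.0857
gripper_force: 0.0
```

```bash
python3 go.py 6 .4334 .0112 .026 48.7; python3 - <<'E'
from h import *
a=robot.camera("top");b=robot.camera("scene")
u=proj("top",[[.4334,.0112,.1]])[0].astype(int);v=proj("scene",[[.4334,.0112,.1]])[0].astype(int);print(u,v)
cv2.imwrite("pics/h1.png",np.hstack([crop(a,u[0]-35,u[1]-45,70,90,5),crop(b,v[0]-40,v[1]-40,80,90,5)]))
E
```

```text
t 1.77 pos [427.    8.2 128.9] yaw [-179.8    0.3   47.8] gap 85.7 F [-0.5  1.4  0.4] grip 0.0 q [-0.13  0.13 -0.45  1.   -0.    2.18]
turn [-0.03  0.05 -0.15] shift [ 1.14  0.49 17.15] |shift| 17.2
[308 258] [310 150]
```

View pics/h1.png

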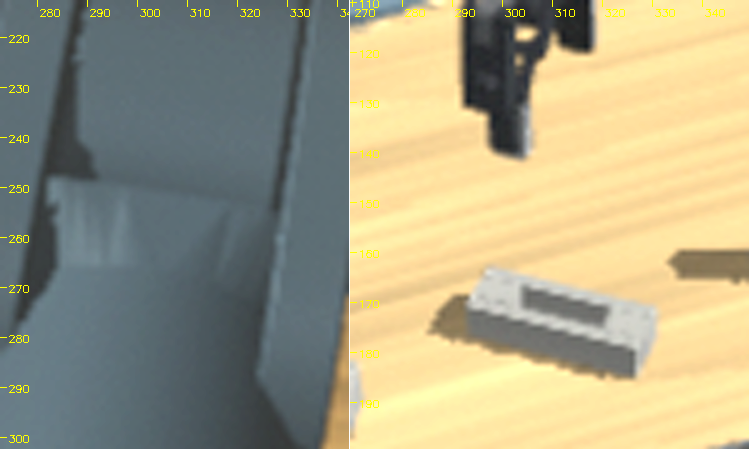

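The scene crop shows the near open fingertip ending at about (303,141), with the strap clear below it. I compare that with the tip height predicted for the open gripper.

```bash
python3 - <<'E'
from h import *
for r in(.0428,.05,.057):
  for z in(.118,.131): print(r,z,proj("scene",[[.427+r*.74,.0082-r*.67,z]]).round(1))
E
```

```text
0.0428 0.118 [[302.6 154.6]]
0.0428 0.131 [[302.3 150.9]]
0.05 0.118 [[301.5 156.4]]
0.05 0.131 [[301.3 152.6]]
0.057 0.118 [[300.5 158. ]]
0.057 0.131 [[300.2 154.3]]
```

```bash
python3 - <<'E'
from h import *
b=robot.camera("scene")
yaw=np.radians(47.8); d=np.array([np.sin(yaw),-np.cos(yaw),0]); p=np.array([.427,.0082,.1289]); z=np.array([0,0,1])
x0,y0,S=240,70,5
c=crop(b,x0,y0,130,110,S)
for r in(-.057,-.043,0,.043,.057):
  for h,col in((-.011,(0,0,255)),(.002,(0,255,255)),(.062,(0,255,0))):
    q=proj("scene",[p+d*r+z*h])[0]; print(r,h,q.round(1)); q=((q+.5-(x0,y0))*S).astype(int); cv2.circle(c,tuple(map(int,q)),4,col,-1)
cv2.imwrite("pics/h2.png",c)
print(robot.get_state()['tool_pos'])
E
```

```text
-0.057 -0.011 [316.4 132.1]
-0.057 0.002 [316.2 128.4]
-0.057 0.062 [315.6 110.6]
-0.043 -0.011 [314.5 135.1]
-0.043 0.002 [314.4 131.4]
-0.043 0.062 [313.7 113.6]
0 -0.011 [308.7 144.7]
0 0.002 [308.5 141. ]
0 0.062 [307.5 123.1]
0.043 -0.011 [302.5 154.7]
0.043 0.002 [302.3 151. ]
0.043 0.062 [301.1 133.1]
0.057 -0.011 [300.5 158.1]
0.057 0.002 [300.2 154.4]
0.057 0.062 [298.9 136.4]
[0.4313582  0.0120452  0.13037285]
```

View pics/h2.png

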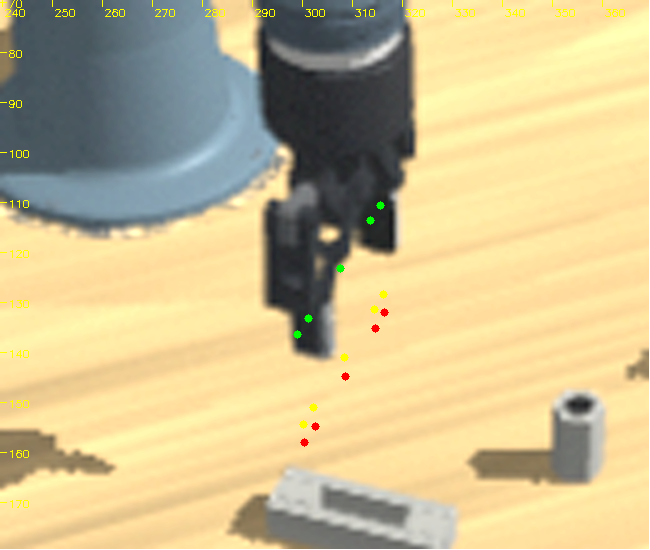

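```bash
python3 - <<'E'
from h import *
print(proj("scene",[[0,0,0],[.1,0,0],[0,.1,0],[0,-.1,0]]).round(1), proj("top",[[0,0,0],[.1,0,0],[0,0,.2]]).round(1))
c=-P['scene']['R'].T@P['scene']['t']; print(c)
# candidate: keep z, shift xy along view
print(onz("scene",[[303,141]],.119), onz("scene",[[303,141]],.13), onz("scene",[[303,141]],.17))
a=robot.camera("top");b=robot.camera("scene")
c=np.vstack([cv2.resize(a,(640,400))[150:400], b[0:330]]); cv2.imwrite("pics/h3.png",c)
print(robot.get_state())
E
```

```text
[[265.2  96.7]
 [273.8 113. ]
 [292.7  90.3]
 [237.  103.4]] [[308.6 448.7]
 [309.9 403.2]
 [307.8 482.5]]
[ 1.36101247 -0.29808672  0.95551126]
[[ 0.40782311 -0.00109245  0.119     ]] [[ 0.42035741 -0.00499788  0.13      ]] [[ 0.46593668 -0.01919945  0.17      ]]
{'time': 2.0167, 'q': array([-1.17821756e-01,  1.31944270e-01, -4.41625558e-01,  9.96430753e-01,
        5.05904460e-04,  2.17837342e+00]), 'dq': array([ 0.01171031,  0.00357055,  0.00781046,  0.0009135 , -0.00075802,
        0.00109996]), 'tau': array([-5.10550104e-01, -3.21958959e+01,  2.49444830e+01,  4.06251149e-02,
       -1.97460630e-02, -1.07682430e-03]), 'tool_pos': array([0.4321068 , 0.01276537, 0.1305909 ]), 'orientation': array([ 3.14122813e+00, -8.69639950e-04,  8.45397836e-01]), 'force': array([ 0.74531833,  0.78299747, -0.06488717]), 'moment': array([-0.00360834, -0.10103356,  0.01163512]), 'gripper_force': 0.0, 'finger_gap': 0.08522600071989314}
```

View pics/h3.png

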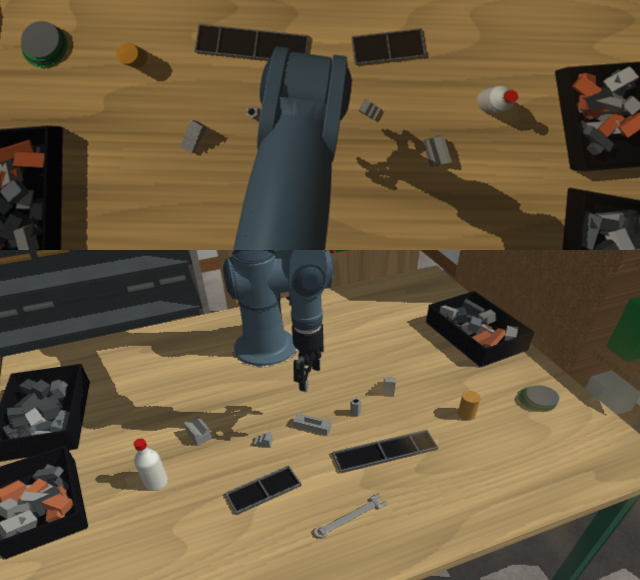

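```bash
python3 - <<'E'
from h import *
yaw=np.radians(158.5); d=np.array([np.sin(yaw),-np.cos(yaw),0]); p=np.array([.2102,.5345,.2036])
for n in("scene","top"):
  for h in(-.011,.002,.062): print(n,h,proj(n,[p+d*r+[0,0,h] for r in(-.05,0,.05)]).round(0).tolist())
a0=cv2.imread("pics/top0.png").astype(int);a=robot.camera("top").astype(int)
b0=cv2.imread("pics/scene0.png").astype(int);b=robot.camera("scene").astype(int)
# shadow = darkened, brown keeps ratio; list extents in columns 350-420
m=((a0.sum(2)-a.sum(2))>60).astype(np.uint8)
for r in range(270,350,4): 
    c=np.where(m[r,350:480])[0]+350; print(r,"".join('#' if v else '.' for v in m[r,350:430:2]))
E
```

```text
scene -0.011 [[425.0, 43.0], [441.0, 43.0], [457.0, 43.0]]
scene 0.002 [[426.0, 39.0], [442.0, 39.0], [458.0, 39.0]]
scene 0.062 [[429.0, 21.0], [445.0, 21.0], [462.0, 21.0]]
top -0.011 [[66.0, 372.0], [43.0, 362.0], [21.0, 352.0]]
top 0.002 [[62.0, 373.0], [40.0, 363.0], [17.0, 353.0]]
top 0.062 [[46.0, 379.0], [22.0, 368.0], [-2.0, 357.0]]
270 ........................................
274 ........................................
278 ........................................
282 .................#####....####..........
286 ....................#############.......
290 .......................#######.#####....
294 ........................#####....####...
298 ........................######...#####..
302 .....................###############....
306 ...................##################...
310 ....####...........#####################
314 .....###################################
318 ........###########.####################
322 ........################################
326 ........##########..####################
330 ...........#############..##############
334 ...............########.......##########
338 ....................####..........######
342 ......................................##
346 ........................................
```

```bash
python3 - <<'E'
from h import *
a0=cv2.imread("pics/top0.png")
# light from offcut (z .07), nut (.048) shadow far ends read in top crops
nut=np.array([.4266,.1485]); e=onz("top",[[275.0,276]])[0,:2]; s=(e-nut)/.048; print('light slope (nut, incl radius)',s)
g=a0[240:285,250:290].astype(int).sum(2)
for r in range(262,282,2): print(r,g[r-240,::2])
S1=onz("top",[[384,281]])[0];S2=onz("top",[[358,309]])[0]; print(S1,S2)
yaw=np.radians(48.4); d=np.array([np.sin(yaw),-np.cos(yaw)])
for z in(.119,.132,.15,.17,.19):
    print(z,(S1[:2]-s*z).round(3),(S2[:2]-s*z).round(3),'scene rays',onz("scene",[[316.5,119]],z)[0,:2].round(3),onz("scene",[[303,141]],z)[0,:2].round(3))
print('nominal',np.array([.432,.0128])-d*.05,np.array([.432,.0128])+d*.05)
E
```

```text
light slope (nut, incl radius) [-0.67194671 -1.13106137]
262 [ 66  66 152 252 112 122 124 160 250 256 254 253 250 251 252 252 252 250
 251 250]
264 [110 129 271 261 112 123 124 124 129 180 247 248 248 246 242 246 244 240
 240 240]
266 [296 320 208 131 124 130 130 127 127 126 155 184 253 254 252 249 252 250
 245 244]
268 [267 200 125 123 124 127 126 129 125 129 128 125 158 253 253 252 252 251
 250 249]
270 [252 251 254 181 127 122 121 122 125 123 122 124 123 191 246 244 244 244
 245 245]
272 [257 255 257 258 239 181 122 123 122 125 127 123 125 189 245 246 246 245
 242 241]
274 [271 271 270 273 271 270 234 192 125 129 131 130 127 200 263 260 261 259
 258 257]
276 [277 275 274 274 272 271 272 271 234 194 133 133 186 246 264 267 265 266
 263 265]
278 [277 278 276 277 274 276 270 272 272 271 251 249 267 266 268 267 266 263
 263 263]
280 [274 277 275 276 275 275 276 272 273 275 274 275 273 271 271 273 270 269
 272 268]
[ 0.38879376 -0.17461345  0.        ] [ 0.31980949 -0.11118237  0.        ]
0.119 [ 0.469 -0.04 ] [0.4   0.023] scene rays [0.331 0.067] [ 0.408 -0.001]
0.132 [ 0.477 -0.025] [0.409 0.038] scene rays [0.347 0.062] [ 0.423 -0.006]
0.15 [ 0.49  -0.005] [0.421 0.058] scene rays [0.369 0.054] [ 0.443 -0.012]
0.17 [0.503 0.018] [0.434 0.081] scene rays [0.394 0.045] [ 0.466 -0.019]
0.19 [0.516 0.04 ] [0.447 0.104] scene rays [0.419 0.036] [ 0.489 -0.026]
nominal [0.3946101  0.04599631] [ 0.4693899  -0.02039631]
```

Both tips' xy agree with the state when their z is about 0.17, so the open tips look about 40 mm higher than the stated tool length implies. I descend part-way, still safe under either reading, and measure again.

Call:
send_rows(commands=[[[0,0,0],[0,0,14],-1],[[0,0,0],[0,0,14],-1],[[0,0,0],[0,0,14],-1],[[0,0,0],[0,0,14],-1],[[0,0,0],[0,0,14],-1],[[0,0,0],[0,0,0],-1],[[0,0,0],[0,0,0],-1],[[0,0,0],[0,0,0],-1]])

```text
time: 2.78
tool_pos: [0.432, 0.0124, 0.061]
orientation: [3.141, -0.001, 0.845]
force: [-0.1, -0.5, 0.7]
finger_gap: 0.0854
gripper_force: 0.0
```

```bash
python3 go.py 1 .4334 .0112 .06 48.7; python3 - <<'E'
from h import *
b0=cv2.imread("pics/scene0.png").astype(int);b=robot.camera("scene").astype(int)
m=(abs(b0-b).sum(2)>90)
for r in range(110,176,2): print(r,"".join('#' if v else '.' for v in m[r,285:335]))
yaw=np.radians(48.5); d=np.array([np.sin(yaw),-np.cos(yaw),0]); p=robot.get_state()['tool_pos']
for h in(-.011,.002,.03,.04,.05): print(h,proj("scene",[p+d*r+[0,0,h] for r in(-.05,.05)]).round(1).tolist())
cv2.imwrite("pics/h4.png",crop(b.astype(np.uint8),265,90,80,100,6))
E
```

```text
t 2.78 pos [432.   12.4  61. ] yaw [180.   -0.   48.4] gap 85.4 F [-0.1 -0.5  0.7] grip 0.0 q [-0.12  0.2  -0.56  0.81  0.    2.18]
turn [ 0.03 -0.03 -0.31] shift [0.03 1.83 1.03] |shift| 2.1
110 .........##############################...........
112 .........##############################...........
114 .........##############################...........
116 ..........#############################...........
118 ..........#############################...........
120 ............###########################...........
122 ..............#########################...........
124 ...............######################.............
126 ...............######################.............
128 ..............#######################.............
130 ...............####################...............
132 ..............#####################...............
134 ..........#########################...............
136 ..........##########################..............
138 ..........###########...############..............
140 ..........#################...######..............
142 ..........##############
[... 399 characters left out ...]
............
158 ...............########...........................
160 ................#######...........................
162 ..................................................
164 ..................................................
166 ..................................................
168 ..................................................
170 ..................................................
172 ..................................................
174 ..................................................
-0.011 [[317.9, 152.8], [305.0, 175.8]]
0.002 [[317.8, 149.3], [304.8, 172.4]]
0.03 [[317.5, 141.7], [304.3, 164.8]]
0.04 [[317.5, 139.0], [304.2, 162.0]]
0.05 [[317.4, 136.2], [304.0, 159.2]]
```

The near tip is at about row 161 and the far one at about row 141, again about 38 mm above the stated TCP. I go on to the nominal grasp height, watching the force. If the stated geometry is right the jaws will stop at 36 mm; if not they will close harmlessly above the strap.

Call:
send_rows(commands=[[[0,0,0],[0,1.8,9],-1],[[0,0,0],[0,0,9],-1],[[0,0,0],[0,0,9],-1],[[0,0,0],[0,0,9],-1],[[0,0,0],[0,0,0],-1],[[0,0,0],[0,0,0],-1],[[0,0,0],[0,0,0],-1]])

```text
time: 3.42
tool_pos: [0.4325, 0.0108, 0.0242]
orientation: [-3.141, 0.0, 0.843]
force: [0.0, 0.3, 1.0]
finger_gap: 0.0853
gripper_force: 0.0
```

Call:
send_rows(commands=[[[0,0,0],[0,0,0],1],[[0,0,0],[0,0,0],1],[[0,0,0],[0,0,0],1],[[0,0,0],[0,0,0],1],[[0,0,0],[0,0,0],1],[[0,0,0],[0,0,0],1],[[0,0,0],[0,0,0],1],[[0,0,0],[0,0,0],1],[[0,0,0],[0,0,0],1],[[0,0,0],[0,0,0],1]])

```text
time: 4.25
tool_pos: [0.4326, 0.0108, 0.0244]
orientation: [-3.141, -0.0, 0.843]
force: [-0.4, -0.5, -0.5]
finger_gap: 0.0
gripper_force: 0.0
```

```bash
python3 go.py 1 .4334 .0112 .06 48.7; python3 - <<'E'
from h import *
b0=cv2.imread("pics/scene0.png").astype(int);b=robot.camera("scene").astype(int)
cv2.imwrite("pics/h4.png",crop(b.astype(np.uint8),265,95,80,95,6)); print(robot.tcp_to_tips)
E
```

```text
t 4.25 pos [432.6  10.8  24.4] yaw [-180.    -0.    48.3] gap 0.0 F [-0.4 -0.5 -0.5] grip 0.0 q [-0.12  0.25 -0.61  0.71  0.    2.18]
turn [-0.01 -0.   -0.38] shift [  0.82   0.3  -35.62] |shift| 35.6
0.011
```

View pics/h4.png

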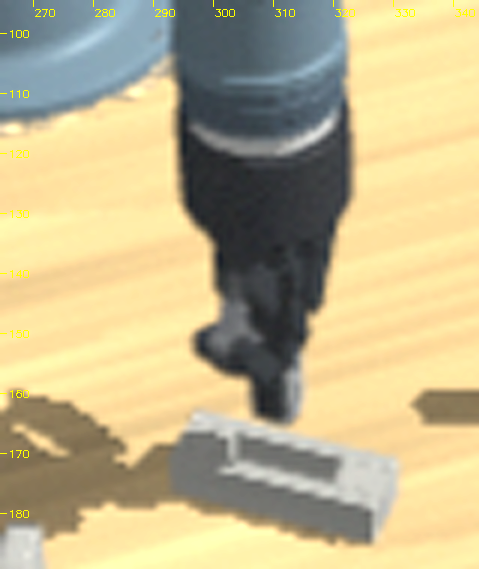

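The crop shows the shut fingertips at about (308.5,164.5), well above the strap top. The jaws closed on air, so the tips really stand farther back than stated. I work out their height from this view.

```bash
python3 - <<'E'
from h import *
for z in(.0134,.04,.05,.06,.07): print(z,proj("scene",[[.4326,.0108,z],[.4326+.011*.666,.0108+.011*.746,z],[.4326-.011*.666,.0108-.011*.746,z],[.4326+.012*.75,.0108-.012*.66,z]]).round(1).tolist())
b0=cv2.imread("pics/scene0.png").astype(int);b=robot.camera("scene").astype(int)
m=(abs(b0-b).sum(2)>60)
for r in range(150,172): print(r,"".join('#' if v else '.' for v in m[r,290:330]))
E
```

```text
0.0134 [[311.7, 173.7], [315.3, 174.6], [308.1, 172.8], [310.2, 176.5]]
0.04 [[311.3, 166.9], [315.0, 167.8], [307.7, 166.0], [309.8, 169.7]]
0.05 [[311.2, 164.3], [314.9, 165.2], [307.5, 163.4], [309.6, 167.0]]
0.06 [[311.1, 161.6], [314.8, 162.5], [307.4, 160.7], [309.5, 164.4]]
0.07 [[310.9, 159.0], [314.6, 159.8], [307.2, 158.1], [309.4, 161.7]]
150 .......####################.............
151 .......####################.............
152 .......###################..............
153 .......###################..............
154 .......##################...............
155 .........################...............
156 ..........###############...............
157 ............#############...............
158 ................#########...............
159 ................#########...............
160 ................#########...............
161 ................#########...............
162 ................#########...............
163 .................########...............
164 .................########...............
165 ...................#####................
166 ........................................
167 .....######.............................
168 ....#########...........................
169 ....#########...........................
170 ...##########...........................
171 ....##########..........................
```

Shut tips: z ≈ 0.052 with TCP reading 0.024. So the tips stand about +28 mm (shut) to +37 mm (open) from the reported TCP. I plan with that: open, then descend in two checked stages.

Call:
send_rows(commands=[[[0,0,0],[0,0,0],-1],[[0,0,0],[0,0,0],-1],[[0,0,0],[0,0,0],-1],[[0,0,0],[0,0,0],-1],[[0,0,0],[0,0,0],-1],[[0,0,0],[0,0,0],-1],[[0,0,0],[0,0,0],-1],[[0,0,0],[0,0,0],-1],[[0,0,0],[0,0,8],-1],[[0,0,0],[0,0,8],-1],[[0,0,0],[0,0,8],-1],[[0,0,0],[0,0,8],-1],[[0,0,0],[0,0,0],-1],[[0,0,0],[0,0,0],-1]])

```text
time: 5.52
tool_pos: [0.4315, 0.0109, -0.0085]
orientation: [-3.14, 0.001, 0.843]
force: [0.0, 0.6, 0.7]
finger_gap: 0.0851
gripper_force: 0.0
```

```bash
python3 - <<'E'
from h import *
b0=cv2.imread("pics/scene0.png").astype(int);b=robot.camera("scene").astype(int)
m=(abs(b0-b).sum(2)>60)
for r in range(144,190,2): print(r,"".join('#' if v else '.' for v in m[r,285:335]))
st=robot.get_state();p=st['tool_pos'];d=np.array([.748,-.664,0]);print(p,st['force'])
for h in(.02,.03,.04): print(h,proj("scene",[p+d*r+[0,0,h] for r in(-.05,.05)]).round(1).tolist())
E
```

```text
144 ...............######################.............
146 ................#####################.............
148 ...............######################.............
150 ...............#####################..............
152 ...............#####################..............
154 ............########################..............
156 ...........#########################..............
158 ##.##......###########...###########..............
160 ############################......................
162 ###########################.......................
164 #########################.........................
166 #########################.........................
168 #####......#############..........................
170 ####.......#############..........................
172 ............###########...........................
174 ................#######...........................
176 ................######.##.........................
178 .................#####.##.........................
180 ..................................................
182 ..................................................
184 ..................................................
186 ##########........................................
188 ###########.......................................
[ 0.43216255  0.01085715 -0.00803558] [-0.31436347 -0.1321472  -0.20952245]
0.02 [[317.8, 162.7], [305.2, 185.7]]
0.03 [[317.8, 160.2], [305.0, 183.2]]
0.04 [[317.7, 157.6], [304.8, 180.7]]
```

Near tip row ~180 and far ~159 put the open tips at z ≈ 0.030 with no force. I go 12 mm lower and grip.

Call:
send_rows(commands=[[[0,0,0],[0,0,4],-1],[[0,0,0],[0,0,4],-1],[[0,0,0],[0,0,4],-1],[[0,0,0],[0,0,0],-1],[[0,0,0],[0,0,0],1],[[0,0,0],[0,0,0],1],[[0,0,0],[0,0,0],1],[[0,0,0],[0,0,0],1],[[0,0,0],[0,0,0],1],[[0,0,0],[0,0,0],1],[[0,0,0],[0,0,0],1],[[0,0,0],[0,0,0],1]])

```text
time: 6.57
tool_pos: [0.433, 0.0109, -0.0192]
orientation: [3.141, -0.001, 0.843]
force: [-1.2, 0.0, 5.8]
finger_gap: 0.0345
gripper_force: 61.0
```

```bash
python3 - <<'E'
from h import *
b0=cv2.imread("pics/scene0.png").astype(int);b=robot.camera("scene").astype(int)
m=(abs(b0-b).sum(2)>60)
for r in range(160,190): print(r,"".join('#' if v else '.' for v in m[r,285:335]))
st=robot.get_state();p=st['tool_pos'];d=np.array([.748,-.664,0]);print(p,st['force'])
for z in(0,.01,.02): print(z,proj("scene",[[*(p+d*r)[:2],z] for r in(.018,.025,.0325)]).round(1).tolist())
cv2.imwrite("pics/h5.png",np.hstack([crop(b.astype(np.uint8),285,140,50,50,8),crop(b0.astype(np.uint8),285,140,50,50,8)]))
E
```

```text
160 ................##################................
161 ###..........####################.................
162 ######......#####################.................
163 #########...#####################.................
164 #################################.................
165 #################################.................
166 ......###########################.................
167 ........#########################.................
168 #......#####################......................
169 #####....##...#############.......................
170 ####....#......############.......................
171 ###............############.......................
172 ###............###########.#......................
173 ##..............###########.......................
174 ##..................########......................
175 #....................#######......................
176 #....................#####.#......................
177 #...................#####..##.....................
178 #.....#..............#####.##.....................
179 #....................#####.##...........#.........
180 ##############..........#.........................
181 ####################..............................
182 ######################............................
183 #######################..#........................
184 ##########..##.####...............................
185 ######..............................#.............
186 ######............................................
187 ######............................................
188 #####.............................................
189 ..................................................
[ 0.43298498  0.010876   -0.01915828] [-1.06426194  1.1195126   5.29459601]
0 [[309.6, 181.3], [308.7, 183.0], [307.7, 184.7]]
0.01 [[309.5, 178.8], [308.6, 180.5], [307.6, 182.2]]
0.02 [[309.3, 176.3], [308.4, 177.9], [307.4, 179.7]]
```

View pics/h5.png

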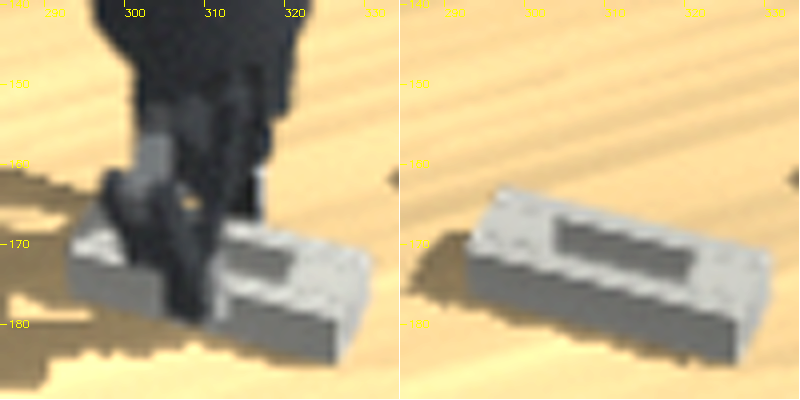

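The crop shows the pads gripping the strap at mid-length, with the fingertip bottom at about (308,179.7), z ≈ 13 mm. That leaves room above the 10 mm rim when the strap is placed. Now to carry it.

```bash
python3 go.py 9 .5927 .0873 -.0192 85.5
```

```text
t 6.62 pos [433.   10.9 -19.2] yaw [180.   -0.   48.3] gap 34.6 F [-1.1  1.1  5.3] grip 61.0 q [-0.12  0.31 -0.66  0.59  0.    2.18]
turn [ 0.   -0.   -4.13] shift [1.550e+01 1.267e+01 1.000e-02] |shift| 20.0
```

Call:
send_rows(commands=[[[0,0,0],[0,0,-6],1],[[0,0,0],[0,0,-12],1],[[0,0,0],[0,0,-18],1],[[0,0,0],[0,0,-18],1],[[0,0,0],[0,0,-6],1],[[0,0,-4.1],[15.5,12.7,0],1],[[0,0,-4.1],[15.5,12.7,0],1],[[0,0,-4.1],[15.5,12.7,0],1],[[0,0,-4.1],[15.5,12.7,0],1],[[0,0,-4.1],[15.5,12.7,0],1],[[0,0,-4.1],[15.5,12.7,0],1],[[0,0,-4.1],[15.5,12.7,0],1],[[0,0,-4.1],[15.5,12.7,0],1],[[0,0,-4.1],[15.5,12.7,0],1],[[0,0,0],[0,0,0],1],[[0,0,0],[0,0,0],1],[[0,0,0],[0,0,0],1]])

```text
time: 8.03
tool_pos: [0.5912, 0.0865, 0.0391]
orientation: [-3.138, 0.001, 1.487]
force: [-0.6, 0.2, -6.4]
finger_gap: 0.0346
gripper_force: 61.3
```

```bash
python3 go.py 1 .5927 .0873 0 85.5
```

```text
t 8.03 pos [591.2  86.5  39.1] yaw [-179.8    0.    85.2] gap 34.6 F [-0.6  0.2 -6.4] grip 61.3 q [ 0.04  0.52 -0.14  0.92 -0.    1.69]
turn [-0.18  0.04 -0.3 ] shift [ 0.91  1.57 39.06] |shift| 39.1
```

Call:
send_rows(commands=[[[0,0,-0.3],[1,1.6,6],1],[[0,0,0],[0,0,11],1],[[0,0,0],[0,0,11],1],[[0,0,0],[0,0,11],1],[[0,0,0],[0,0,8],1],[[0,0,0],[0,0,4],1],[[0,0,0],[0,0,2],1],[[0,0,0],[0,0,0],1],[[0,0,0],[0,0,0],1]])

```text
time: 8.78
tool_pos: [0.5948, 0.0877, -0.0123]
orientation: [3.141, -0.0, 1.493]
force: [0.0, -0.3, -5.5]
finger_gap: 0.0347
gripper_force: 61.3
```

Call:
send_rows(commands=[[[0,0,0],[0,0,1],1],[[0,0,0],[0,0,1],1],[[0,0,0],[0,0,1],1],[[0,0,0],[0,0,0],1],[[0,0,0],[0,0,0],1]])

```text
time: 9.2
tool_pos: [0.5945, 0.0877, -0.0155]
orientation: [3.142, -0.0, 1.493]
force: [-0.3, 0.1, -6.1]
finger_gap: 0.0347
gripper_force: 61.3
```

Call:
send_rows(commands=[[[0,0,0],[0,0,1],1],[[0,0,0],[0,0,0],1],[[0,0,0],[0,0,0],1]])

```text
time: 9.45
tool_pos: [0.5947, 0.0877, -0.0161]
orientation: [3.141, -0.0, 1.493]
force: [-0.8, -0.6, -0.4]
finger_gap: 0.0341
gripper_force: 61.8
```

Call:
send_rows(commands=[[[0,0,0],[0,0,1],1],[[0,0,0],[0,0,0],1],[[0,0,0],[0,0,0],1]])

```text
time: 9.7
tool_pos: [0.5947, 0.0877, -0.0162]
orientation: [3.141, -0.0, 1.493]
force: [-3.3, -0.8, 6.9]
finger_gap: 0.0347
gripper_force: 62.9
```

The strap touched down exactly 3 mm above its picking height, so it is on the tray floor. I release and lift.

Call:
send_rows(commands=[[[0,0,0],[0,0,0],-1],[[0,0,0],[0,0,0],-1],[[0,0,0],[0,0,0],-1],[[0,0,0],[0,0,0],-1],[[0,0,0],[0,0,0],-1],[[0,0,0],[0,0,0],-1],[[0,0,0],[0,0,0],-1],[[0,0,0],[0,0,-10],-1],[[0,0,0],[0,0,-25],-1],[[0,0,0],[0,0,-30],-1],[[0,0,0],[0,0,-25],-1],[[0,0,0],[0,0,0],-1]])

```text
time: 10.7
tool_pos: [0.5989, 0.0879, 0.0791]
orientation: [3.131, -0.001, 1.493]
force: [1.3, 0.4, 1.3]
finger_gap: 0.0851
gripper_force: 0.0
```

```bash
python3 go.py 12 .3717 .2848 .074 153.3
```

```text
t 10.7 pos [598.9  87.9  79.1] yaw [ 1.794e+02 -1.000e-01  8.550e+01] gap 85.1 F [1.3 0.4 1.3] grip 0.0 q [ 0.04  0.49 -0.08  0.99  0.    1.69]
turn [ 0.05  0.02 -5.65] shift [ 24.55 -10.17   0.36] |shift| 26.6
```

Call:
send_rows(commands=[[[0,0,-5.65],[24.5,-10.2,0],-1],[[0,0,-5.65],[24.5,-10.2,0],-1],[[0,0,-5.65],[24.5,-10.2,0],-1],[[0,0,-5.65],[24.5,-10.2,0],-1],[[0,0,-5.65],[24.5,-10.2,0],-1],[[0,0,-5.65],[24.5,-10.2,0],-1],[[0,0,-5.65],[24.5,-10.2,0],-1],[[0,0,-5.65],[24.5,-10.2,0],-1],[[0,0,-5.65],[24.5,-10.2,0],-1],[[0,0,-5.65],[24.5,-10.2,0],-1],[[0,0,-5.65],[24.5,-10.2,0],-1],[[0,0,-5.65],[24.5,-10.2,0],-1],[[0,0,0],[0,0,0],-1],[[0,0,0],[0,0,0],-1],[[0,0,0],[0,0,0],-1]])

```text
time: 11.95
tool_pos: [0.3679, 0.2841, 0.0728]
orientation: [3.14, 0.001, 2.675]
force: [-0.4, 0.7, 0.3]
finger_gap: 0.0853
gripper_force: 0.0
```

```bash
python3 go.py 1 .3717 .2848 0 153.3; python3 - <<'E'
from h import *
# strap in tray check: grey pixels on dark floor, scene+top
for n in("top","scene"):
    a=cv2.imread(f"pics/{n}0.png").astype(int);b=robot.camera(n).astype(int)
    c=proj(n,[[.5927,.0873,.027]])[0].astype(int); m=((b-a).sum(2)>120).astype(np.uint8)
    q=np.zeros_like(m); q[c[1]-25:c[1]+25,c[0]-35:c[0]+35]=m[c[1]-25:c[1]+25,c[0]-35:c[0]+35]
    pts=np.argwhere(q)[:,::-1].astype(np.float32); r=cv2.minAreaRect(pts)
    w=onz(n,cv2.boxPoints(r),.027)[:,:2]; print(n,len(pts),w.mean(0).round(4),np.linalg.norm(np.diff(w,axis=0),axis=1).round(3))
E
```

```text
t 11.95 pos [367.9 284.1  72.8] yaw [1.799e+02 1.000e-01 1.533e+02] gap 85.3 F [-0.4  0.7  0.3] grip 0.0 q [ 0.52  0.25 -0.46  0.86 -0.    0.99]
turn [ 0.07  0.06 -0.02] shift [-2.99  2.2  72.85] |shift| 72.9
top 465 [0.594  0.0889] [0.036 0.105 0.036]
scene 614 [0.5808 0.0631] [0.109 0.172 0.104]
```

The strap in the tray measures 36 x 105 mm centred at (0.594, 0.089), against a target of (0.593, 0.087). Next, the taller block.

Call:
send_rows(commands=[[[0,0,0],[-2,1.5,12],-1],[[0,0,0],[0,0,14],-1],[[0,0,0],[0,0,14],-1],[[0,0,0],[0,0,14],-1],[[0,0,0],[0,0,14],-1],[[0,0,0],[0,0,12],-1],[[0,0,0],[0,0,6],-1],[[0,0,0],[0,0,3],-1],[[0,0,0],[0,0,0],-1],[[0,0,0],[0,0,0],-1]])

```text
time: 12.88
tool_pos: [0.3703, 0.2845, -0.0162]
orientation: [3.141, 0.0, 2.675]
force: [-0.2, 0.8, 0.1]
finger_gap: 0.0856
gripper_force: 0.0
```

Call:
send_rows(commands=[[[0,0,0],[0,0,0],1],[[0,0,0],[0,0,0],1],[[0,0,0],[0,0,0],1],[[0,0,0],[0,0,0],1],[[0,0,0],[0,0,0],1],[[0,0,0],[0,0,0],1],[[0,0,0],[0,0,0],1],[[0,0,0],[0,0,0],1],[[0,0,0],[0,0,0],1]])

```text
time: 13.63
tool_pos: [0.3706, 0.2854, -0.0158]
orientation: [3.139, 0.001, 2.676]
force: [-0.3, 2.3, 4.8]
finger_gap: 0.0315
gripper_force: 60.2
```

```bash
python3 go.py 14 .6008 .191 .06 85.5
```

```text
t 13.63 pos [370.6 285.4 -15.8] yaw [179.8   0.  153.3] gap 31.5 F [-0.3  2.3  4.8] grip 60.2 q [ 0.52  0.36 -0.57  0.63  0.    0.99]
turn [ 0.01 -0.    4.85] shift [-15.27  11.05  -5.39] |shift| 19.6
```

Call:
send_rows(commands=[[[0,0,0],[0,0,-6],1],[[0,0,0],[0,0,-15],1],[[0,0,0],[0,0,-20],1],[[0,0,0],[0,0,-20],1],[[0,0,0],[0,0,-14],1],[[0,0,4.85],[-15.3,11,0],1],[[0,0,4.85],[-15.3,11,0],1],[[0,0,4.85],[-15.3,11,0],1],[[0,0,4.85],[-15.3,11,0],1],[[0,0,4.85],[-15.3,11,0],1],[[0,0,4.85],[-15.3,11,0],1],[[0,0,4.85],[-15.3,11,0],1],[[0,0,4.85],[-15.3,11,0],1],[[0,0,4.85],[-15.3,11,0],1],[[0,0,4.85],[-15.3,11,0],1],[[0,0,4.85],[-15.3,11,0],1],[[0,0,4.85],[-15.3,11,0],1],[[0,0,4.85],[-15.3,11,0],1],[[0,0,4.85],[-15.3,11,0],1]])

```text
time: 15.22
tool_pos: [0.598, 0.1879, 0.0566]
orientation: [-3.137, 0.002, 1.487]
force: [0.9, 0.2, -4.9]
finger_gap: 0.0312
gripper_force: 60.1
```

Call:
send_rows(commands=[[[0,0,0],[0,0,0],1],[[0,0,0],[0,0,0],1],[[0,0,0],[0,0,0],1]])

```text
time: 15.47
tool_pos: [0.5975, 0.189, 0.0571]
orientation: [-3.138, 0.001, 1.492]
force: [-0.7, -0.0, -3.9]
finger_gap: 0.0311
gripper_force: 60.4
```

```bash
python3 go.py 1 .6009 .1932 -.013 85.5
```

```text
t 15.47 pos [597.5 189.   57.1] yaw [-179.8    0.    85.5] gap 31.1 F [-0.7 -0.  -3.9] grip 60.4 q [ 0.2   0.56 -0.02  1.    0.    1.85]
turn [-0.21  0.04 -0.04] shift [ 4.52  3.27 70.11] |shift| 70.3
```

Call:
send_rows(commands=[[[0,0,0],[4.3,1,8],1],[[0,0,0],[0,0,13],1],[[0,0,0],[0,0,13],1],[[0,0,0],[0,0,13],1],[[0,0,0],[0,0,10],1],[[0,0,0],[0,0,6],1],[[0,0,0],[0,0,3],1],[[0,0,0],[0,0,1],1],[[0,0,0],[0,0,0],1],[[0,0,0],[0,0,0],1]])

```text
time: 16.3
tool_pos: [0.6014, 0.1936, -0.0079]
orientation: [3.14, -0.001, 1.491]
force: [0.9, -0.5, -5.5]
finger_gap: 0.0307
gripper_force: 60.5
```

Call:
send_rows(commands=[[[0,0,0],[0,0,1],1],[[0,0,0],[0,0,0],1],[[0,0,0],[0,0,0],1]])

```text
time: 16.55
tool_pos: [0.6011, 0.1934, -0.0092]
orientation: [3.141, -0.0, 1.491]
force: [0.1, -0.0, -5.1]
finger_gap: 0.0317
gripper_force: 60.5
```

Call:
send_rows(commands=[[[0,0,0],[0,0,1],1],[[0,0,0],[0,0,1],1],[[0,0,0],[0,0,1],1],[[0,0,0],[0,0,0],1],[[0,0,0],[0,0,0],1]])

```text
time: 16.97
tool_pos: [0.6007, 0.1934, -0.0127]
orientation: [-3.141, -0.0, 1.491]
force: [0.2, -1.0, -5.2]
finger_gap: 0.0311
gripper_force: 60.4
```

Call:
send_rows(commands=[[[0,0,0],[0,0,0.7],1],[[0,0,0],[0,0,0],1],[[0,0,0],[0,0,0],1]])

```text
time: 17.22
tool_pos: [0.6008, 0.1934, -0.0127]
orientation: [3.141, -0.0, 1.491]
force: [-3.6, -0.5, 1.8]
finger_gap: 0.0315
gripper_force: 61.0
```

Call:
send_rows(commands=[[[0,0,0],[0,0,0],-1],[[0,0,0],[0,0,0],-1],[[0,0,0],[0,0,0],-1],[[0,0,0],[0,0,0],-1],[[0,0,0],[0,0,0],-1],[[0,0,0],[0,0,0],-1],[[0,0,0],[0,0,0],-1],[[0,0,0],[0,0,-10],-1],[[0,0,0],[0,0,-25],-1],[[0,0,0],[0,0,-30],-1],[[0,0,0],[0,0,-25],-1],[[0,0,0],[0,0,0],-1]])

```text
time: 18.22
tool_pos: [0.605, 0.1944, 0.0837]
orientation: [3.131, -0.003, 1.491]
force: [1.3, 0.4, 1.1]
finger_gap: 0.0852
gripper_force: 0.0
```

```bash
python3 go.py 8 .4266 .1485 .074 63.6
```

```text
t 18.22 pos [605.  194.4  83.7] yaw [179.4  -0.2  85.4] gap 85.2 F [1.3 0.4 1.1] grip 0.0 q [0.21 0.54 0.03 1.04 0.   1.86]
turn [ 0.07 -0.04  2.73] shift [-11.07 -20.36   1.08] |shift| 23.2
```

Call:
send_rows(commands=[[[0,0,2.7],[-11,-20.4,0],-1],[[0,0,2.7],[-11,-20.4,0],-1],[[0,0,2.7],[-11,-20.4,0],-1],[[0,0,2.7],[-11,-20.4,0],-1],[[0,0,2.7],[-11,-20.4,0],-1],[[0,0,2.7],[-11,-20.4,0],-1],[[0,0,2.7],[-11,-20.4,0],-1],[[0,0,2.7],[-11,-20.4,0],-1],[[0,0,0],[0,0,0],-1],[[0,0,0],[0,0,0],-1],[[0,0,0],[0,0,0],-1]])

```text
time: 19.13
tool_pos: [0.4232, 0.148, 0.0772]
orientation: [3.14, -0.001, 1.114]
force: [0.2, 0.9, 0.6]
finger_gap: 0.0856
gripper_force: 0.0
```

```bash
python3 go.py 1 .4266 .1485 -.012 63.6
```

```text
t 19.13 pos [423.2 148.   77.2] yaw [ 1.799e+02 -1.000e-01  6.390e+01] gap 85.6 F [0.2 0.9 0.6] grip 0.0 q [ 0.19  0.21 -0.5   0.86  0.    2.22]
turn [ 0.09 -0.07  0.25] shift [ 1.83  2.75 89.24] |shift| 89.3
```

Call:
send_rows(commands=[[[0,0,0],[1,1.5,12],-1],[[0,0,0],[0,0,14],-1],[[0,0,0],[0,0,14],-1],[[0,0,0],[0,0,14],-1],[[0,0,0],[0,0,14],-1],[[0,0,0],[0,0,12],-1],[[0,0,0],[0,0,6],-1],[[0,0,0],[0,0,3],-1],[[0,0,0],[0,0,0],-1],[[0,0,0],[0,0,0],-1]])

```text
time: 19.97
tool_pos: [0.4248, 0.1483, -0.0119]
orientation: [3.141, -0.001, 1.114]
force: [-0.5, 0.4, -0.4]
finger_gap: 0.0853
gripper_force: 0.0
```

Call:
send_rows(commands=[[[0,0,0],[0,0,0],1],[[0,0,0],[0,0,0],1],[[0,0,0],[0,0,0],1],[[0,0,0],[0,0,0],1],[[0,0,0],[0,0,0],1],[[0,0,0],[0,0,0],1],[[0,0,0],[0,0,0],1],[[0,0,0],[0,0,0],1],[[0,0,0],[0,0,0],1]])

```text
time: 20.72
tool_pos: [0.4245, 0.1482, -0.0118]
orientation: [3.141, -0.001, 1.114]
force: [-0.2, -1.0, 5.7]
finger_gap: 0.026
gripper_force: 59.3
```

```bash
python3 go.py 12 .6071 .2718 .06 85.5
```

```text
t 20.72 pos [424.5 148.2 -11.8] yaw [179.9  -0.   63.8] gap 26.0 F [-0.2 -1.   5.7] grip 59.3 q [ 0.19  0.33 -0.61  0.63  0.    2.22]
turn [ 0.   -0.   -1.81] shift [14.23 11.8  -5.97] |shift| 19.4
```

Call:
send_rows(commands=[[[0,0,0],[0,0,-6],1],[[0,0,0],[0,0,-15],1],[[0,0,0],[0,0,-20],1],[[0,0,0],[0,0,-20],1],[[0,0,0],[0,0,-14],1],[[0,0,-1.8],[14.2,11.8,0],1],[[0,0,-1.8],[14.2,11.8,0],1],[[0,0,-1.8],[14.2,11.8,0],1],[[0,0,-1.8],[14.2,11.8,0],1],[[0,0,-1.8],[14.2,11.8,0],1],[[0,0,-1.8],[14.2,11.8,0],1],[[0,0,-1.8],[14.2,11.8,0],1],[[0,0,-1.8],[14.2,11.8,0],1],[[0,0,-1.8],[14.2,11.8,0],1],[[0,0,-1.8],[14.2,11.8,0],1],[[0,0,-1.8],[14.2,11.8,0],1],[[0,0,-1.8],[14.2,11.8,0],1],[[0,0,0],[0,0,0],1],[[0,0,0],[0,0,0],1],[[0,0,0],[0,0,0],1]])

```text
time: 22.38
tool_pos: [0.6053, 0.2707, 0.062]
orientation: [-3.14, 0.001, 1.491]
force: [0.4, -0.1, -1.6]
finger_gap: 0.0262
gripper_force: 59.4
```

```bash
python3 go.py 1 .6071 .2718 -.0088 85.5
```

```text
t 22.38 pos [605.3 270.7  62. ] yaw [-1.799e+02  1.000e-01  8.540e+01] gap 26.2 F [ 0.4 -0.1 -1.6] grip 59.4 q [ 0.32  0.63  0.11  1.06 -0.    1.98]
turn [-0.12  0.06 -0.09] shift [ 1.32  1.84 70.79] |shift| 70.8
```

Call:
send_rows(commands=[[[0,0,0],[1,0,8],1],[[0,0,0],[0,0,13],1],[[0,0,0],[0,0,13],1],[[0,0,0],[0,0,13],1],[[0,0,0],[0,0,10],1],[[0,0,0],[0,0,6],1],[[0,0,0],[0,0,3],1],[[0,0,0],[0,0,1.5],1],[[0,0,0],[0,0,0],1],[[0,0,0],[0,0,0],1]])

```text
time: 23.22
tool_pos: [0.6072, 0.2724, -0.0041]
orientation: [3.14, -0.001, 1.491]
force: [0.5, 0.3, -1.5]
finger_gap: 0.026
gripper_force: 59.4
```

Call:
send_rows(commands=[[[0,0,0],[0,0,1],1],[[0,0,0],[0,0,1],1],[[0,0,0],[0,0,0],1],[[0,0,0],[0,0,0],1]])

```text
time: 23.55
tool_pos: [0.6066, 0.2723, -0.0067]
orientation: [3.141, -0.0, 1.491]
force: [-1.4, 0.5, -1.9]
finger_gap: 0.0263
gripper_force: 59.4
```

Call:
send_rows(commands=[[[0,0,0],[0,0,1],1],[[0,0,0],[0,0,1],1],[[0,0,0],[0,0,0],1],[[0,0,0],[0,0,0],1]])

```text
time: 23.88
tool_pos: [0.6068, 0.2723, -0.0087]
orientation: [3.141, -0.0, 1.491]
force: [-0.3, -0.2, -1.4]
finger_gap: 0.0262
gripper_force: 59.4
```

Call:
send_rows(commands=[[[0,0,0],[0,0,0.7],1],[[0,0,0],[0,0,0],1],[[0,0,0],[0,0,0],1]])

```text
time: 24.13
tool_pos: [0.6067, 0.2723, -0.0088]
orientation: [3.141, -0.0, 1.491]
force: [-1.6, -0.2, 5.7]
finger_gap: 0.0258
gripper_force: 60.0
```

Call:
send_rows(commands=[[[0,0,0],[0,0,0],-1],[[0,0,0],[0,0,0],-1],[[0,0,0],[0,0,0],-1],[[0,0,0],[0,0,0],-1],[[0,0,0],[0,0,0],-1],[[0,0,0],[0,0,0],-1],[[0,0,0],[0,0,0],-1],[[0,0,0],[0,0,-10],-1],[[0,0,0],[0,0,-25],-1],[[0,0,0],[0,0,-30],-1],[[0,0,0],[0,0,-25],-1],[[0,0,0],[0,0,0],-1]])

```text
time: 25.13
tool_pos: [0.6107, 0.2737, 0.0879]
orientation: [3.132, -0.004, 1.491]
force: [0.8, 0.0, 0.4]
finger_gap: 0.0854
gripper_force: 0.0
```

```bash
python3 go.py 20 .3465 -.2972 .074 15.9
```

```text
t 25.13 pos [610.7 273.7  87.9] yaw [179.4  -0.3  85.4] gap 85.4 F [0.8 0.  0.4] grip 0.0 q [0.33 0.61 0.15 1.1  0.   1.98]
turn [ 0.02 -0.03  3.48] shift [-32.64   7.39   0.62] |shift| 33.5
```

Call:
send_rows(commands=[[[0,0,3.5],[-32.6,7.4,0],-1],[[0,0,3.5],[-32.6,7.4,0],-1],[[0,0,3.5],[-32.6,7.4,0],-1],[[0,0,3.5],[-32.6,7.4,0],-1],[[0,0,3.5],[-32.6,7.4,0],-1],[[0,0,3.5],[-32.6,7.4,0],-1],[[0,0,3.5],[-32.6,7.4,0],-1],[[0,0,3.5],[-32.6,7.4,0],-1],[[0,0,3.5],[-32.6,7.4,0],-1],[[0,0,3.5],[-32.6,7.4,0],-1],[[0,0,3.5],[-32.6,7.4,0],-1],[[0,0,3.5],[-32.6,7.4,0],-1],[[0,0,3.5],[-32.6,7.4,0],-1],[[0,0,3.5],[-32.6,7.4,0],-1],[[0,0,3.5],[-32.6,7.4,0],-1],[[0,0,3.5],[-32.6,7.4,0],-1],[[0,0,3.5],[-32.6,7.4,0],-1],[[0,0,3.5],[-32.6,7.4,0],-1],[[0,0,3.5],[-32.6,7.4,0],-1],[[0,0,3.5],[-32.6,7.4,0],-1]])

```text
time: 26.8
tool_pos: [0.34, -0.298, 0.0811]
orientation: [3.14, -0.001, 0.266]
force: [0.0, -1.0, 0.6]
finger_gap: 0.0855
gripper_force: 0.0
```

Call:
send_rows(commands=[[[0,0,0],[0,0,0],-1],[[0,0,0],[0,0,0],-1],[[0,0,0],[0,0,0],-1]])

```text
time: 27.05
tool_pos: [0.3413, -0.2967, 0.0809]
orientation: [3.141, -0.001, 0.269]
force: [0.4, -0.7, 0.6]
finger_gap: 0.0851
gripper_force: 0.0
```

```bash
python3 go.py 1 .3465 -.2972 -.015 15.9; python3 - <<'E'
from h import *
a=cv2.imread("pics/top0.png").astype(int);b=robot.camera("top").astype(int); m=((b-a).sum(2)>100).astype(np.uint8)
for z,c,hw in((.059,[.6013,.198],26),(.051,[.6071,.2718],12)):
    u=proj("top",[[*c,z]])[0].astype(int); q=np.zeros_like(m); s=np.s_[u[1]-16:u[1]+16,u[0]-hw:u[0]+hw//1]; q[s]=m[s]
    p=np.argwhere(q)[:,::-1].astype(np.float32); w=onz("top",cv2.boxPoints(cv2.minAreaRect(p)),z*.7)[:,:2]; print(len(p),w.mean(0).round(3),np.linalg.norm(np.diff(w,axis=0),axis=1).round(3))
E
```

```text
t 27.05 pos [ 341.3 -296.7   80.9] yaw [ 1.80e+02 -1.00e-01  1.54e+01] gap 85.1 F [ 0.4 -0.7  0.6] grip 0.0 q [-0.86  0.21 -0.48  0.88  0.    2.02]
turn [ 0.03 -0.05 -0.47] shift [ 4.75  1.8  95.9 ] |shift| 96.0
367 [0.601 0.216] [0.035 0.101 0.035]
83 [0.609 0.276] [0.027 0.028 0.027]
```

Call:
send_rows(commands=[[[0,0,-0.5],[4.3,1.5,12],-1],[[0,0,0],[0,0,15],-1],[[0,0,0],[0,0,15],-1],[[0,0,0],[0,0,15],-1],[[0,0,0],[0,0,15],-1],[[0,0,0],[0,0,14],-1],[[0,0,0],[0,0,7],-1],[[0,0,0],[0,0,3],-1],[[0,0,0],[0,0,0],-1],[[0,0,0],[0,0,0],-1]])

```text
time: 27.93
tool_pos: [0.3462, -0.297, -0.0151]
orientation: [3.141, -0.0, 0.279]
force: [0.5, 1.1, 0.1]
finger_gap: 0.0856
gripper_force: 0.0
```

Call:
send_rows(commands=[[[0,0,0],[0,0,0],1],[[0,0,0],[0,0,0],1],[[0,0,0],[0,0,0],1],[[0,0,0],[0,0,0],1],[[0,0,0],[0,0,0],1],[[0,0,0],[0,0,0],1],[[0,0,0],[0,0,0],1],[[0,0,0],[0,0,0],1]])

```text
time: 28.6
tool_pos: [0.3459, -0.2973, -0.0148]
orientation: [3.141, -0.001, 0.278]
force: [-0.9, 0.3, 6.0]
finger_gap: 0.0431
gripper_force: 62.1
```

```bash
python3 go.py 14 .5948 -.1395 .06 98.4
```

```text
t 28.6 pos [ 345.9 -297.3  -14.8] yaw [180.   -0.   15.9] gap 43.1 F [-0.9  0.3  6. ] grip 62.1 q [-0.85  0.34 -0.6   0.63  0.    2.01]
turn [ 0.01 -0.   -5.89] shift [21.33  8.55 -5.33] |shift| 23.6
```

Call:
send_rows(commands=[[[0,0,0],[0,0,-6],1],[[0,0,0],[0,0,-15],1],[[0,0,0],[0,0,-20],1],[[0,0,0],[0,0,-20],1],[[0,0,0],[0,0,-14],1],[[0,0,-5.9],[21.3,8.6,0],1],[[0,0,-5.9],[21.3,8.6,0],1],[[0,0,-5.9],[21.3,8.6,0],1],[[0,0,-5.9],[21.3,8.6,0],1],[[0,0,-5.9],[21.3,8.6,0],1],[[0,0,-5.9],[21.3,8.6,0],1],[[0,0,-5.9],[21.3,8.6,0],1],[[0,0,-5.9],[21.3,8.6,0],1],[[0,0,-5.9],[21.3,8.6,0],1],[[0,0,-5.9],[21.3,8.6,0],1],[[0,0,-5.9],[21.3,8.6,0],1],[[0,0,-5.9],[21.3,8.6,0],1],[[0,0,-5.9],[21.3,8.6,0],1],[[0,0,-5.9],[21.3,8.6,0],1]])

```text
time: 30.18
tool_pos: [0.594, -0.1384, 0.0583]
orientation: [-3.139, -0.001, 1.724]
force: [-0.3, 0.8, -5.6]
finger_gap: 0.0428
gripper_force: 62.1
```

Call:
send_rows(commands=[[[0,0,0],[0,0,0],1],[[0,0,0],[0,0,0],1],[[0,0,0],[0,0,0],1]])

```text
time: 30.43
tool_pos: [0.5933, -0.1395, 0.0586]
orientation: [-3.139, -0.001, 1.719]
force: [-0.8, -0.4, -6.5]
finger_gap: 0.0434
gripper_force: 62.5
```

```bash
python3 go.py 1 .5948 -.1395 -.0118 98.4
```

```text
t 30.43 pos [ 593.3 -139.5   58.6] yaw [-179.9   -0.    98.5] gap 43.4 F [-0.8 -0.4 -6.5] grip 62.5 q [-0.33  0.53 -0.07  0.97 -0.    1.09]
turn [-0.14 -0.03  0.09] shift [-0.26  1.68 70.36] |shift| 70.4
```

Call:
send_rows(commands=[[[0,0,0],[0,-1,8],1],[[0,0,0],[0,0,13],1],[[0,0,0],[0,0,13],1],[[0,0,0],[0,0,13],1],[[0,0,0],[0,0,10],1],[[0,0,0],[0,0,6],1],[[0,0,0],[0,0,3],1],[[0,0,0],[0,0,1.5],1],[[0,0,0],[0,0,0],1],[[0,0,0],[0,0,0],1]])

```text
time: 31.27
tool_pos: [0.5941, -0.14, -0.0074]
orientation: [3.14, 0.001, 1.719]
force: [-1.1, -0.1, -5.3]
finger_gap: 0.0434
gripper_force: 62.5
```

Call:
send_rows(commands=[[[0,0,0],[0,0,1],1],[[0,0,0],[0,0,1],1],[[0,0,0],[0,0,0],1],[[0,0,0],[0,0,0],1]])

```text
time: 31.6
tool_pos: [0.5936, -0.1397, -0.0099]
orientation: [3.141, 0.0, 1.72]
force: [-0.1, -0.0, -6.1]
finger_gap: 0.0429
gripper_force: 62.5
```

Call:
send_rows(commands=[[[0,0,0],[0,0,1],1],[[0,0,0],[0,0,0.8],1],[[0,0,0],[0,0,0],1],[[0,0,0],[0,0,0],1]])

```text
time: 31.93
tool_pos: [0.5936, -0.1398, -0.0118]
orientation: [3.141, 0.0, 1.72]
force: [0.6, 0.5, -5.7]
finger_gap: 0.0432
gripper_force: 62.7
```

Call:
send_rows(commands=[[[0,0,0],[0,0,0.7],1],[[0,0,0],[0,0,0],1],[[0,0,0],[0,0,0],1]])

```text
time: 32.18
tool_pos: [0.5937, -0.1398, -0.0118]
orientation: [3.141, 0.0, 1.72]
force: [-3.7, 0.7, 3.3]
finger_gap: 0.0431
gripper_force: 63.3
```

Call:
send_rows(commands=[[[0,0,0],[0,0,0],-1],[[0,0,0],[0,0,0],-1],[[0,0,0],[0,0,0],-1],[[0,0,0],[0,0,0],-1],[[0,0,0],[0,0,0],-1],[[0,0,0],[0,0,0],-1],[[0,0,0],[0,0,0],-1],[[0,0,0],[0,0,-10],-1],[[0,0,0],[0,0,-25],-1],[[0,0,0],[0,0,-30],-1],[[0,0,0],[0,0,-20],-1],[[0,0,0],[0,0,0],-1]])

```text
time: 33.18
tool_pos: [0.5973, -0.141, 0.0786]
orientation: [3.133, 0.004, 1.72]
force: [0.8, 0.3, 0.7]
finger_gap: 0.0851
gripper_force: 0.0
```

```bash
python3 go.py 8 .443 -.1313 .074 61.7
```

```text
t 33.18 pos [ 597.3 -141.    78.6] yaw [179.5   0.2  98.5] gap 85.1 F [0.8 0.3 0.7] grip 0.0 q [-0.34  0.51 -0.05  1.    0.    1.09]
turn [0.07 0.01 4.6 ] shift [ -1.36 -19.61   0.47] |shift| 19.7
```

Call:
send_rows(commands=[[[0,0,4.6],[-1.4,-19.6,0],-1],[[0,0,4.6],[-1.4,-19.6,0],-1],[[0,0,4.6],[-1.4,-19.6,0],-1],[[0,0,4.6],[-1.4,-19.6,0],-1],[[0,0,4.6],[-1.4,-19.6,0],-1],[[0,0,4.6],[-1.4,-19.6,0],-1],[[0,0,4.6],[-1.4,-19.6,0],-1],[[0,0,4.6],[-1.4,-19.6,0],-1],[[0,0,0],[0,0,0],-1],[[0,0,0],[0,0,0],-1],[[0,0,0],[0,0,0],-1]])

```text
time: 34.1
tool_pos: [0.4402, -0.1307, 0.0729]
orientation: [3.14, -0.0, 1.078]
force: [0.0, -0.6, -0.1]
finger_gap: 0.0853
gripper_force: 0.0
```

```bash
python3 go.py 1 .443 -.1313 -.02 61.7
```

```text
t 34.1 pos [ 440.2 -130.7   72.9] yaw [179.9  -0.   61.8] gap 85.3 F [ 0.  -0.6 -0.1] grip 0.0 q [-0.43  0.23 -0.48  0.86  0.    1.64]
turn [ 0.09 -0.01  0.08] shift [ 0.8   2.61 92.86] |shift| 92.9
```

Call:
send_rows(commands=[[[0,0,0],[0.5,1.5,12],-1],[[0,0,0],[0,0,15],-1],[[0,0,0],[0,0,15],-1],[[0,0,0],[0,0,15],-1],[[0,0,0],[0,0,14],-1],[[0,0,0],[0,0,12],-1],[[0,0,0],[0,0,6],-1],[[0,0,0],[0,0,4],-1],[[0,0,0],[0,0,0],-1],[[0,0,0],[0,0,0],-1]])

```text
time: 34.93
tool_pos: [0.4415, -0.1309, -0.0202]
orientation: [3.141, -0.0, 1.078]
force: [0.0, 0.4, 0.4]
finger_gap: 0.0851
gripper_force: 0.0
```

Call:
send_rows(commands=[[[0,0,0],[0,0,0],1],[[0,0,0],[0,0,0],1],[[0,0,0],[0,0,0],1],[[0,0,0],[0,0,0],1],[[0,0,0],[0,0,0],1],[[0,0,0],[0,0,0],1],[[0,0,0],[0,0,0],1],[[0,0,0],[0,0,0],1],[[0,0,0],[0,0,0],1]])

```text
time: 35.68
tool_pos: [0.4416, -0.1309, -0.0198]
orientation: [3.14, -0.0, 1.077]
force: [1.3, -0.4, 5.5]
finger_gap: 0.0306
gripper_force: 60.2
```

```bash
python3 go.py 9 .6069 -.221 .05 98.4
```

```text
t 35.68 pos [ 441.6 -130.9  -19.8] yaw [179.9  -0.   61.7] gap 30.6 F [ 1.3 -0.4  5.5] grip 60.2 q [-0.43  0.36 -0.6   0.62  0.    1.64]
turn [ 0.01  0.   -4.07] shift [-6.08 20.39 -7.74] |shift| 22.6
```

Call:
send_rows(commands=[[[0,0,0],[0,0,-6],1],[[0,0,0],[0,0,-15],1],[[0,0,0],[0,0,-20],1],[[0,0,0],[0,0,-20],1],[[0,0,0],[0,0,-14],1],[[0,0,-4.1],[-6.1,20.4,0],1],[[0,0,-4.1],[-6.1,20.4,0],1],[[0,0,-4.1],[-6.1,20.4,0],1],[[0,0,-4.1],[-6.1,20.4,0],1],[[0,0,-4.1],[-6.1,20.4,0],1],[[0,0,-4.1],[-6.1,20.4,0],1],[[0,0,-4.1],[-6.1,20.4,0],1],[[0,0,-4.1],[-6.1,20.4,0],1],[[0,0,-4.1],[-6.1,20.4,0],1],[[0,0,0],[0,0,0],1],[[0,0,0],[0,0,0],1],[[0,0,0],[0,0,0],1]])

```text
time: 37.1
tool_pos: [0.6049, -0.2199, 0.0538]
orientation: [-3.139, -0.001, 1.721]
force: [-0.5, 0.0, -1.3]
finger_gap: 0.0307
gripper_force: 60.0
```

```bash
python3 go.py 1 .6069 -.221 -.0168 98.4
```

```text
t 37.1 pos [ 604.9 -219.9   53.8] yaw [-1.799e+02 -1.000e-01  9.860e+01] gap 30.7 F [-0.5  0.  -1.3] grip 60.0 q [-0.45  0.59  0.03  1.01 -0.    0.97]
turn [-0.12 -0.08  0.19] shift [-1.47  1.93 70.56] |shift| 70.6
```

Call:
send_rows(commands=[[[0,0,0],[-1,0,8],1],[[0,0,0],[0,0,13],1],[[0,0,0],[0,0,13],1],[[0,0,0],[0,0,13],1],[[0,0,0],[0,0,10],1],[[0,0,0],[0,0,6],1],[[0,0,0],[0,0,3],1],[[0,0,0],[0,0,1.5],1],[[0,0,0],[0,0,0],1],[[0,0,0],[0,0,0],1]])

```text
time: 37.93
tool_pos: [0.607, -0.2218, -0.0123]
orientation: [3.141, 0.001, 1.721]
force: [-0.1, 0.2, -1.8]
finger_gap: 0.0309
gripper_force: 60.0
```

Call:
send_rows(commands=[[[0,0,0],[0,0,1],1],[[0,0,0],[0,0,1],1],[[0,0,0],[0,0,0],1],[[0,0,0],[0,0,0],1]])

```text
time: 38.27
tool_pos: [0.6066, -0.2215, -0.0149]
orientation: [3.141, 0.0, 1.721]
force: [-0.5, -0.3, -1.7]
finger_gap: 0.0307
gripper_force: 60.0
```

Call:
send_rows(commands=[[[0,0,0],[0,0,1],1],[[0,0,0],[0,0,1],1],[[0,0,0],[0,0,0],1],[[0,0,0],[0,0,0],1]])

```text
time: 38.6
tool_pos: [0.6066, -0.2216, -0.0167]
orientation: [3.141, 0.0, 1.721]
force: [0.4, -0.6, 1.6]
finger_gap: 0.0309
gripper_force: 60.2
```

Call:
send_rows(commands=[[[0,0,0],[0,0,0.6],1],[[0,0,0],[0,0,0],1],[[0,0,0],[0,0,0],1]])

```text
time: 38.85
tool_pos: [0.6066, -0.2216, -0.0168]
orientation: [3.141, 0.0, 1.721]
force: [-2.3, 0.3, 5.3]
finger_gap: 0.0309
gripper_force: 60.9
```

Call:
send_rows(commands=[[[0,0,0],[0,0,0],-1],[[0,0,0],[0,0,0],-1],[[0,0,0],[0,0,0],-1],[[0,0,0],[0,0,0],-1],[[0,0,0],[0,0,0],-1],[[0,0,0],[0,0,0],-1],[[0,0,0],[0,0,0],-1],[[0,0,0],[0,0,-10],-1],[[0,0,0],[0,0,-25],-1],[[0,0,0],[0,0,-30],-1],[[0,0,0],[0,0,-30],-1],[[0,0,0],[0,-30,-10],-1],[[0,0,0],[0,-35,0],-1],[[0,0,0],[0,-35,0],-1],[[0,0,0],[0,-35,0],-1],[[0,0,0],[0,-35,0],-1],[[0,0,0],[0,-35,0],-1],[[0,0,0],[0,-25,0],-1],[[0,0,0],[0,0,0],-1],[[0,0,0],[0,0,0],-1]])

```text
time: 40.52
tool_pos: [0.3784, -0.2562, 0.0882]
orientation: [3.141, 0.0, 1.719]
force: [0.2, -0.2, 0.4]
finger_gap: 0.0853
gripper_force: 0.0
```

```bash
cat > chk.py <<'E'
from h import *
from fit import T
import json
p=json.load(open('pose.json')); a0=cv2.imread("pics/top0.png").astype(int);a=robot.camera("top").astype(int)
m=((a-a0).sum(2)>60)
print(robot.get_state()['tool_pos'])
for t,hw in(("tray3",140),("tray2",90)):
    # rectified tray-frame map at z=.01: rows x (+36..-36), cols y from +hw to -hw, 4 mm cells
    print(t)
    for x in range(44,-45,-6):
        s=""
        for y in range(hw+8,-hw-9,-4):
            u=proj("top",T(p[t],[(x,y,10)]))[0].round().astype(int); s+='#' if m[u[1],u[0]] else ('|' if a[u[1],u[0]].sum()<130 else '.')
        print(f"{x:4d}",s)
d=(abs(a-a0).sum(2)>60)
for k,s in(("oil",np.s_[230:285,475:545]),("spanner",np.s_[120:150,280:365]),("offcut",np.s_[188:232,112:175])): print(k,'changed px',int(d[s].sum()))
E
python3 chk.py
```

```text
[ 0.3796642  -0.25657083  0.08826784]
tray3
  44 ...........................................................................
  38 ...........................................................................
  32 ....|.||....|||...|||...|||...|||.|.|||..||||...||||.|||||...|||...||||....
  26 ....||||||||||||.|||||||||||||||||#||||..|||||||||||||||||||||||||||||||...
  20 ...|#####.||||||.||||##############||||..|###########################|||...
  14 ....##|.###|||||.|#################|||||||###########################||....
   8 ...##|||###|||||.|#################|||||||#######|||||||||||||#######||||..
   2 ...##|||##||||||||#################||||||||######|||||||||||||#######||||..
  -4 ....######||||||||#################||||||||###########|#####|########||||..
 -10 ...|||||||||||||||################||||||||###########################||||..
 -16 ...||||||||||||||||#||||||||||||||||||||||||#|||||#|||||#||||##||||.|||||..
 -22 ....||||||||||||||||||||||||||||||||||||||||||||||||||||||||||||||||||||...
 -28 ...|||||||||||||.||||||||||||||||||||||||||||||||||||||||||||||||||||||....
 -3
[... 365 characters left out ...]
||||||||||||||||||||...
  20 ....||##################..||||||#||||||||||||||...
  14 ...|||#################||.||||############||||....
   8 ....||#################|||||||############||||....
   2 ....||#################|||||||############||||....
  -4 ...|||##################||||||############||||....
 -10 ....||##################||||||############|||||...
 -16 ....||##################||||||#|||||||####||||....
 -22 ...|||.|.||||#||||#|||||||||||||||||||||||||||....
 -28 ....|||||||||||||||||||||||||||||||||||||||||||...
 -34 ..........|||||||||||||||||||...|.................
 -40 .............|....|.....|....||.........|....||||.
oil changed px 1411
spanner changed px 0
offcut changed px 0
```

```bash
python3 - <<'E'
from h import *
b0=cv2.imread("pics/scene0.png").astype(int);b=robot.camera("scene").astype(int);d=(abs(b-b0).sum(2)>60)
a0=cv2.imread("pics/top0.png").astype(int);a=robot.camera("top").astype(int)
print('scene oil',int(d[188:245,130:170].sum()),'spanner',int(d[240:292,310:390].sum()),'offcut',int(d[138:172,455:482].sum()))
r=lambda i:np.argwhere((i[...,2]>150)&(i[...,1]<80)).astype(int)
for n,x,y,s in(("top",a0,a,np.s_[235:262,480:530]),("scene",b0,b,np.s_[180:205,125:155])): print(n,[ (len(q),q.mean(0).round(2)) for q in(r(x[s]),r(y[s]))])
E
```

```text
scene oil 294 spanner 0 offcut 0
top [(0, array([nan, nan])), (0, array([nan, nan]))]
scene [(75, array([12.32, 15.01])), (67, array([12.28, 14.75]))]<stdin>:6: RuntimeWarning: Mean of empty slice.
  ret = um.true_divide(
```

The oil bottle's red cap is where it was, so the change there is the arm's shadow. The spanner and offcut show no change, and every part sits within its compartment. I hand the job in.

```bash
python3 -c "
from station import robot
print(robot.close_job())"
```

```text
the job is handed in; nothing more can be done
None
```

Both kits are made up and the job was handed in at about 41 s: each part was lowered onto its tray floor and released, and the final pictures show all five in their compartments with the oil bottle, spanner and brass offcut where they were.

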